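Grease the boot scraper's lever pivot

ROBOT

A 6-joint arm with a two-finger parallel gripper is mounted at the origin on the work surface. World frame = base frame: x ahead of the robot, y to its left, z up, the work surface at z = 0. Lengths are in m, angles in rad, forces in N, time in s.
With the tool pointing down it reaches from about 0.3 to 1 m from the base axis. Payload 5.1 kg.
Tool frame: the origin (TCP) lies midway between the tips of the shut fingers; the grasp point (between the pads) lies 19 mm behind it; z points along the fingers, x is the direction in which the jaws open and shut, and the axes are right-handed (so a half turn about z gives the same grasp; the last joint's range is limited). The gripper opens to 95 mm and grips with 3 to 60 N. Pads are 20 mm wide; open, the fingers measure 119 mm over their backs; the gripper's body (75 mm by 180 mm) begins 59 mm behind the grasp point.
Start: joints at [-1.267, 0.124, 1.65, -0, 1.367, -0.083], TCP at [0.245, -0.602, 0.215] pointing down, gripper open.
Joint ranges: [-2.61, 2.61], [-1.02, 2.33], [0.03, 2.71], [-1.35, 4.49], [0.32, 2.68], [-2.91, 2.91]. Speed limits (rad/s): [2.57, 2.57, 3.14, 3.14, 3.14, 3.14].

INTERFACE

Orientations are given as a 3x3 rotation matrix whose columns are the frame's x, y, z axes.
In Python, from station import robot, vision, workorder gives the robot as it stands.
- The arm moves only by the tool apply_moves, never from a script. Its argument "increments" is a list of rows, each an object with "hand": the closure, from 0 (fully open) to 1 (shut); "translation": the shift along the tool's x, y, z in mm, a list of three; "delta_rot": the turn, a rotation vector about the tool's x, y, z in rad, a list of three. In form: [{"hand": hand, "translation": [tx, ty, tz], "delta_rot": [rx, ry, rz]}, ...]. A call has exactly 8 rows; each row shifts and turns the pose as measured when the row begins, along the tool's axes as they then stand; what a row does not reach is not made up. A row lasts 1/10 s, in which the tool goes at most 50 mm and 8.59 degrees, less where a joint would pass 70% of its speed; a pose out of reach is approached as far as the arm can. A call is refused whole if a number of a shift passes 50 or a number of a turn 0.15, either way. A call with a gripper value outside its range is refused whole. The fingers move at their own pace and stop on an object; "newtons" is the grip in N (left out, the last holds). Time passes only in rows, so rows that do not move let the fingers close, or fill a call up. It gives the time, the measured TCP pose, the force and the opening at its end, in the units of the state.
- robot.state(): the state, without advancing time (a new reading comes with each control period).
- vision.grab_frame(name): name is "side" or "top"; returns (picture, depth): 400x640x3 uint8, blue, green, red; 400x640 float32, m along the optical axis (not along the pixel's ray), 0 where there is no reading.
- vision.camera_model(name): a dict with "K" (3x3 intrinsics, pixels), "k1" (the pictures are not rectified: a ray, as slopes to the right and down, at radius r is drawn at 1 + k1 r^2 times it, then the intrinsics apply), "extrinsics" (4x4, takes a point from world to camera coordinates). Camera axes: x right, y down, z forward; pixel columns grow to the right and rows downward; lengths in m; the calibration is good to about 2 mm. A picture is of the moment at which its call begins. camera_model takes no time and is no camera call.
- workorder.hand_in(): hands the job in, once; it reports no verdict.
The state is a dict: "clock": time; "joint_pos": joint angles; "qvel": joint speeds; "joint_efforts": joint torques, N m; "tool_pos": TCP position; "ee_rot": TCP orientation; "ft_force": force on the tool from outside, world axes, zero at the start; "wrist_torque": the same for the moment, N m; "opening": finger opening in m.
Only numpy, scipy, OpenCV 4.12 (cv2) and the standard library are available. Lean on these libraries where they do the work, as an engineer would, in place of code of your own. Each camera call takes 0.05 s, during which the arm holds its last target. There are 200 camera calls.

TASK

Grease the foot-lever pivot of the boot scraper: lift the lid off the small tin and lay it flat on the bench, knob up, dip the brush's bristles well down into the tin, then press the bristles on the round boss on top of the pivot. Lay the brush back wholly on the boot mat, bristles down, and only then push the foot lever all the way down and leave it there. Leave the tin standing where it is and do not disturb the mug, flashlight, padlock or paperweight.

Things in the scene. Friction and masses are not known exactly. Their poses are not given: they have to be found in the camera images.
- brush: wooden dauber brush, 160 long, 38 high, lying level on the boot mat on its bristles and bent-down tail, pointing any way. Origin: on its underside below mid-handle; x along the handle to the head, z up. Straight handle 14 x 14, centred at z = 31, free to grip from x = -50 to 50. Head at x = 75: 30 diameter disc (z 23 to 37) over downward bristles, 26 diameter, 23 long
- brush_tip (a point): centre of the flat lower end of the bristles, 75 ahead of the brush's origin
- brush_tail (a point): underside of the bent-down tail of the handle (12 thick), 76 behind the brush's origin
- tin: small round steel tin, loose, 300 g, 62 outside diameter, 56 inside, 40 high, floor 4 thick, open top under its lid, no handle. Origin: centre of its underside, z up
- lid: steel lid, starts loose on the tin, 60 g: plug 49 diameter, 5 deep (inside the mouth, 3 play), then flange 66 diameter, 4 thick, then dark wooden knob 17 diameter, 22 high. Origin: centre of the plug's underside (35 above the tin's origin at the start), z up; flange top at z = 9, knob top at z = 31. On the bench it rests on its plug
- mat: square black ribbed rubber boot mat, 200 x 200 x 4, fixed to the bench. Origin: centre of its underside, x and y along its sides. The brush belongs on it
- scraper: cast aluminium boot scraper, bolted to the bench: base 130 (x) by 240 (y) by 12 high; upright scraping blade along y at x = +46, y = -115 to +115, top 86 high; bearing post at x = -12, y = -55. Origin: centre of its underside, z up; its x points away from the robot, roughly
- pivot_top (a point): centre of the flat top of the round boss (34 diameter) on the lever's bearing post, 56 above the bench; the place to grease
- pedal_top (a point): centre of the top of the foot pedal (60 x 60 plate) on the lever, 145 from the hinge. Hinge axis: along the scraper's x, through its y = -55, 34 above the bench; the lever runs from it along the scraper's +y with its middle at x = -12. The pedal top is about 39 above the bench when fully down, 70 to 90 at the start
- lever (a joint): foot lever angle in rad: 0 = highest, grows as the pedal is pushed down, 0.35 = fully down at its stop. Stiff hinge: it stays where it is left; about 3 to 6 N on the pedal moves it
- mug: white ceramic mug, 76 diameter, 90 high, handle on its +y side reaching about 70 from its axis; bystander. Origin: centre of its underside
- flashlight: green plastic flashlight standing on its head, 46 diameter at the foot, 32 above, 145 high; bystander. Origin: centre of its underside
- padlock: steel padlock lying flat, 70 x 50 x 20, shackle to its +x; bystander. Origin: centre of its underside
- paperweight: clear glass domed paperweight, 68 diameter, 40 high; bystander. Origin: centre of its underside
There are look-alikes about, which are no part of the job. Leave any orange or red look-alike of the tin alone.

How it is judged:
By the outcome, as a careful person would: the job done as asked, in the order asked, and still so for the second after the job is handed in, with the robot touching nothing.
It also fails if it takes over 72 s, if anything falls off the work surface, if the arm or the gripper's body presses on something with over 40 N, if the wrist force passes 120 N, or if a joint passes its speed limit or range.

## Working session

There is one attempt and no reset: what is moved stays moved. The work goes in short steps, Python scripts to look and compute and a tool call to move; the robot and the scene stay as the last step left them, time stands still between calls to the robot, and variables do not carry over. Pictures are saved under pics/ and viewed, about 8 in all and at most 12, crops included, and the job is handed in when it is done.

Besides the shell and the picture viewer there is one more tool, called after "Emit:" as name(argument=value, ...), one argument or row to a line, values as JSON. apply_moves: Moves the arm, as the interface text tells. Its arguments: {"type":"object","properties":{"increments":{"type":"array","items":{"type":"object","properties":{"hand":{"type":"number"},"translation":{"type":"array","items":{"type":"number"}},"delta_rot":{"type":"array","items":{"type":"number"}}}}},"newtons":{"type":"number"}},"required":["increments"]}

```bash
mkdir -p pics
cat > h.py <<'E'
import numpy as np, cv2
from station import robot, vision, workorder
def grab(n,save=None):
    im,d=vision.grab_frame(n)
    np.savez('%s.npz'%n,im=im,d=d)
    if save: cv2.imwrite('pics/'+save,im)
    return im,d
def load(n):
    z=np.load('%s.npz'%n); return z['im'],z['d']
def ray(n,u,v):
    c=vision.camera_model(n);K=np.array(c['K']);E=np.array(c['extrinsics'])
    p=cv2.undistortPoints(np.array([[[u,v]]],float),K,np.array([c['k1'],0,0,0.]))[0,0]
    R=E[:3,:3];o=-R.T@E[:3,3]
    return o,R.T@np.array([p[0],p[1],1.])
def onz(n,u,v,z):
    o,d=ray(n,u,v);return o+d*(z-o[2])/d[2]
def dep(n,u,v,D):
    o,d=ray(n,u,v);return o+d*D[int(v),int(u)]
def cloud(n,D):
    c=vision.camera_model(n);K=np.array(c['K']);E=np.array(c['extrinsics'])
    v,u=np.mgrid[:400,:640]
    p=cv2.undistortPoints(np.stack([u,v],-1).reshape(-1,1,2).astype(float),K,np.array([c['k1'],0,0,0.]))[:,0]
    P=np.c_[p,np.ones(len(p))]*D.reshape(-1,1)
    return ((P-E[:3,3])@E[:3,:3]).reshape(400,640,3)
def proj(n,X):
    c=vision.camera_model(n);E=np.array(c['extrinsics'])
    r=cv2.projectPoints(np.array([X],float),cv2.Rodrigues(E[:3,:3])[0],E[:3,3],np.array(c['K']),np.array([c['k1'],0,0,0.]))
    return r[0][0,0]
E
python3 - <<'E'
from h import *
grab('top','top0.png');grab('side','side0.png')
for n in('top','side'):
    c=vision.camera_model(n);E=np.array(c['extrinsics']);print(n,-E[:3,:3].T@E[:3,3],E[2,:3],c['K'][0],c['k1'])
s=robot.state();print(s)
E
```

```text
top [ 0.3755625  -0.00197322  1.2248132 ] [ 0.07323462 -0.01214549 -0.99724078] [437.36858681   0.         324.78635583] -0.06705173196308654
side [ 0.35633841 -1.44277375  0.97836516] [ 0.07547188  0.84770936 -0.5250646 ] [516.21973843   0.         308.98491366] 0.014959871143890063
{'clock': 0.1, 'joint_pos': array([-1.26659233e+00,  1.24429399e-01,  1.65148927e+00, -2.81032224e-06,
        1.36748773e+00, -8.26079343e-02]), 'qvel': array([ 0.0002785 , -0.00254907, -0.00513676, -0.00109535,  0.00111115,
        0.00112278]), 'joint_efforts': array([-1.04341577e-04, -4.18883514e+01, -3.61096036e+01,  7.75883440e-02,
        4.61621757e-02, -7.33655202e-05]), 'tool_pos': array([ 0.24500474, -0.60145571,  0.21354523]), 'ee_rot': array([[ 3.77237846e-01, -9.26116251e-01, -5.45904164e-04],
       [-9.26114647e-01, -3.77238212e-01,  1.72964416e-03],
       [-1.80778747e-03, -1.46917394e-04, -9.99998355e-01]]), 'ft_force': array([ 0.09523513, -0.36849468, -0.05222518]), 'wrist_torque': array([-0.08715949, -0.05392399,  0.02276662]), 'opening': 0.09482245926479796}
```

View pics/top0.png

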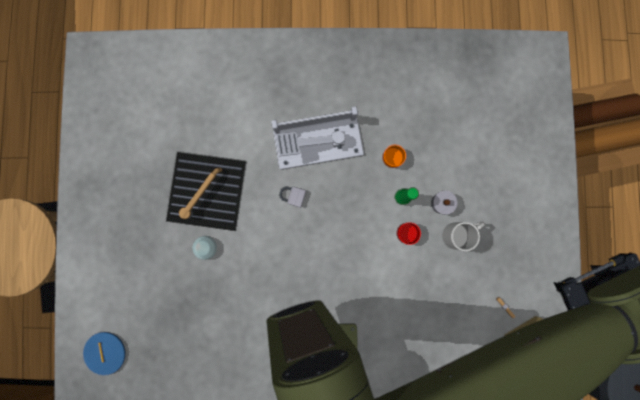

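View pics/side0.png

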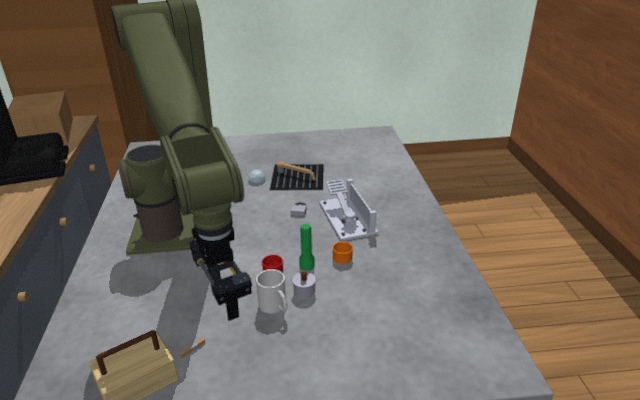

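The top view shows the grey lidded tin at (445,203), between the flashlight (406,196) and the mug (466,236). The orange (394,156) and red (408,233) tins are look-alikes. The brush is on the mat, with its head near (186,213) and tail near (218,170). The sticks at (505,305) and (103,353) are not on the mat, so neither is the brush. The scraper is at (320,138).

Run:
```python
from h import *
im,D=load('top');P=cloud('top',D)
a=cv2.resize(im[140:260,370:500],None,fx=3.07,fy=3.07,interpolation=cv2.INTER_CUBIC)
b=cv2.resize(im[145:240,160:255],(400,400),interpolation=cv2.INTER_CUBIC)
c=cv2.resize(im[100:175,262:387],(800,480)[:2] and (480,288),interpolation=cv2.INTER_CUBIC)
H=np.zeros((600,800,3),np.uint8)
a=cv2.resize(a,(325,300));b=cv2.resize(b,(300,300));H[:300,:325]=a;H[:300,330:630]=b;H[305:593,:480]=c
cv2.imwrite('pics/crop.png',H)
def st(name,u0,v0,u1,v1,z0,z1,mask=None):
    p=P[v0:v1,u0:u1].reshape(-1,3);m=(p[:,2]>z0)&(p[:,2]<z1)
    if mask is not None:m&=mask[v0:v1,u0:u1].ravel()
    q=p[m]
    if len(q)<3: print(name,'few',len(q));return q
    r=cv2.minAreaRect((q[:,:2]*1000).astype(np.float32))
    print(name,len(q),q.mean(0).round(4),'minrect',np.round(r[0],1),np.round(r[1],1),round(r[2],1));return q
st('bench',250,220,300,260,-.1,.1)
st('tin flange',425,185,465,222,.036,.05);st('knob',425,185,465,222,.056,.08)
st('mug',445,215,498,255,.07,.1);st('flash',390,180,424,210,.12,.16);st('red',392,218,424,250,.03,.06);st('orange',378,140,410,172,.03,.06)
hsv=cv2.cvtColor(im,cv2.COLOR_BGR2HSV);w=(hsv[...,1]>80)&(hsv[...,2]>90)&(hsv[...,0]<30)
q=st('brush',170,160,240,225,.02,.06,w)
m=q[:,:2].mean(0);U,S,V=np.linalg.svd(q[:,:2]-m);t=(q[:,:2]-m)@V[0];print('axis',V[0],m+V[0]*t.max(),m+V[0]*t.min())
for k in np.linspace(t.min(),t.max(),9)[:-1]:
    s=(t>=k)&(t<k+.021);n=(q[s][:,:2]-m)@V[1];print(round(k,3),s.sum(),q[s].mean(0).round(4),np.ptp(n).round(4))
st('mat',155,145,255,235,-.002,.01,hsv[...,2]<60)
st('blade',262,95,372,150,.075,.1);st('boss',325,125,355,155,.05,.062);st('base',262,110,372,172,.006,.02)
for v in range(118,166,4):print(v,(P[v,270:366:6,2]*1000).round().astype(int))
```

```text
bench 1991 [ 0.3352  0.124  -0.0004] minrect [335.2 124.4] [137.8 108.9] 89.8
tin flange 402 [ 0.4351 -0.3434  0.0439] minrect [ 435.3 -343.8] [65.5 61.5] 0.2
knob 36 [ 0.4353 -0.3436  0.0651] minrect [ 435.5 -344.5] [16.5 13.5] 87.2
mug 281 [ 0.3455 -0.3887  0.0839] minrect [ 342.1 -390.4] [94.4 76. ] 86.5
flash 144 [ 0.4533 -0.2315  0.142 ] minrect [ 453.6 -233. ] [30.2 30.3] 89.1
red 106 [ 0.352  -0.2464  0.0385] minrect [ 351.8 -244.5] [60.6 59.7] 89.6
orange 109 [ 0.5653 -0.209   0.0386] minrect [ 565.2 -208.1] [60.2 60.4] 44.5
brush 356 [0.4554 0.3325 0.0405] minrect [461.9 323.2] [ 28.9 163.7] 50.4
axis [-0.80912363  0.58763845] [0.39791554 0.37424955] [0.53055507 0.27791805]
-0.093 31 [0.5215 0.2844 0.0369] 0.0112
-0.072 41 [0.5053 0.2965 0.041 ] 0.0141
-0.052 39 [0.4889 0.3082 0.0411] 0.0146
-0.031 41 [0.4723 0.3198 0.0417] 0.0138
-0.011 42 [0.4555 0.3324 0.0408] 0.0134
0.01 42 [0.4392 0.3442 0.0409] 0.0152
0.03 49 [0.4216 0.3572 0.0409] 0.0225
0.05 76 [0.4067 0.3679 0.0401] 0.029
mat 3284 [0.4719 0.3141 0.0037] minrect [472.7 317.5] [196.9 195.8] 82.0
blade 605 [0.624  0.0547 0.0827] minrect [628.8   6. ] [ 86.4 230.2] 9.9
boss 134 [ 0.6124 -0.0485  0.0552] minrect [614.2 -42. ] [48.8 31.3] 89.3
base 2325 [ 0.6044 -0.0121  0.012 ] minrect [617.2   4. ] [298.4 171.1] 88.7
118 [ 0 -2  1 -2 -3 -5 79 78 73 63 49 35 27 10 37  5]
122 [ 2 86 79 76 73 64 54 41 30 16 16  9 10 14 14 -1]
126 [-2 88 52 39 30 14 13 13 14 12 11 12 13 18 12 -5]
130 [-5 51 12 10 11 11 12 12 12  9 14 39 16 11 12 -3]
134 [-1 95 87 84 76 11 12 16 11 12 12 53 55 13 14  0]
138 [ 0 90 90 85 79 11 69 60 60 50 45 58 54 13 15  9]
142 [-1 90 87 82 76 69 62 62 57 52 42 54 38 11 17 11]
146 [-2 86 88 84 75 63  8  7 13  8 13 14  7 17 10 12]
150 [-5 13 84 83 78 14  8 13 13 11 13 16 13 12 19 14]
154 [ 1 -1 91 88 74 10 13 14 10  8 12 14  8 11  7 11]
158 [-1  0 11  7 13 14 13 12 15 10 11 11  6 -2 -4  0]
162 [ 1 -1 11  9 10 13 12 12  8 -4  0 -3 -4 -2 -3  0]
```

View pics/crop.png

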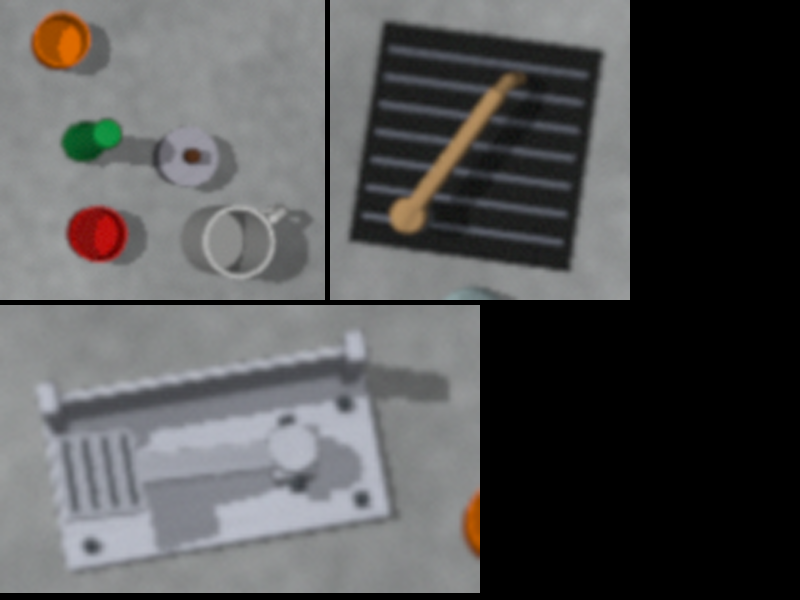

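The crop confirms it: the grey tin with the wooden knob is at (445,203), and the brush lies on the mat with its round head at lower left. The boss is at about (338,138) and the slatted pedal at about (289,143).

```bash
cat >> h.py <<'E'
def go(x,y,z,yaw,zup=None):
    "yaw (deg) of tool x, tool down: prints yaw turn about tool z, then shift in the tool axes after the turn"
    s=robot.state();R=np.array(s['ee_rot']);p=np.array(s['tool_pos'])
    a=np.radians(yaw);X=np.array([np.cos(a),np.sin(a),0]);T=np.c_[X,np.cross([0,0,-1],X),[0,0,-1]]
    from scipy.spatial.transform import Rotation as Ro
    print('t',s['clock'],'p',p.round(4),'rotvec',Ro.from_matrix(R.T@T).as_rotvec().round(3),'shift',(T.T@(np.array([x,y,z])-p)*1000).round(1),'f',s['ft_force'].round(1),'open',round(s['opening'],4),'q',np.round(s['joint_pos'],2))
E
python3 - <<'E'
from h import *
b=onz('top',338.3,137.8,.056);im,D=load('top');P=cloud('top',D)
print('boss',b);q=P[133:155,275:297].reshape(-1,3);q=q[(q[:,2]>.06)];r=cv2.minAreaRect((q[:,:2]*1000).astype(np.float32));print('pedal',q.mean(0),r)
go(.4353,-.344,.15,0)
go(.4353,-.344,.15,20)
E
```

```text
boss [ 0.61025442 -0.05359703  0.056     ]
pedal [0.58965538 0.08522648 0.08903701] ((494.4944152832031, 59.58171081542969), (260.8158264160156, 60.91268539428711), 14.218863487243652)
t 0.1 p [ 0.245  -0.6015  0.2135] rotvec [-1.000e-03  2.000e-03 -1.184e+00] shift [ 190.3 -257.5   63.5] f [ 0.1 -0.4 -0.1] open 0.0948 q [-1.27  0.12  1.65 -0.    1.37 -0.08]
t 0.1 p [ 0.245  -0.6015  0.2135] rotvec [-2.000e-03  1.000e-03 -1.533e+00] shift [ 266.9 -176.8   63.5] f [ 0.1 -0.4 -0.1] open 0.0948 q [-1.27  0.12  1.65 -0.    1.37 -0.08]
```

Emit:
apply_moves(
  increments=[
    {"hand":0.55,"translation":[0,0,0],"delta_rot":[0,0,-0.148]},
    {"hand":0.55,"translation":[0,0,0],"delta_rot":[0,0,-0.148]},
    {"hand":0.55,"translation":[0,0,0],"delta_rot":[0,0,-0.148]},
    {"hand":0.55,"translation":[0,0,0],"delta_rot":[0,0,-0.148]},
    {"hand":0.55,"translation":[0,0,0],"delta_rot":[0,0,-0.148]},
    {"hand":0.55,"translation":[0,0,0],"delta_rot":[0,0,-0.148]},
    {"hand":0.55,"translation":[0,0,0],"delta_rot":[0,0,-0.148]},
    {"hand":0.55,"translation":[0,0,0],"delta_rot":[0,0,-0.148]},
  ],
  newtons=30,
)

```text
clock: 0.9
tool_pos: [0.2441, -0.5984, 0.2072]
ee_rot: [[1.0, 0.02, -0.003], [0.02, -1.0, 0.011], [-0.003, -0.011, -1.0]]
ft_force: [0.6, 0.5, -0.4]
opening: 0.0436
```

Emit:
apply_moves(
  increments=[
    {"hand":0.55,"translation":[24,-32,0],"delta_rot":[0,0,0]},
    {"hand":0.55,"translation":[24,-32,0],"delta_rot":[0,0,0]},
    {"hand":0.55,"translation":[24,-32,0],"delta_rot":[0,0,0]},
    {"hand":0.55,"translation":[24,-32,0],"delta_rot":[0,0,0]},
    {"hand":0.55,"translation":[24,-32,0],"delta_rot":[0,0,0]},
    {"hand":0.55,"translation":[24,-32,0],"delta_rot":[0,0,0]},
    {"hand":0.55,"translation":[24,-32,0],"delta_rot":[0,0,0]},
    {"hand":0.55,"translation":[0,0,0],"delta_rot":[0,0,0]},
  ],
)

```text
clock: 1.7
tool_pos: [0.4102, -0.3615, 0.204]
ee_rot: [[1.0, 0.018, -0.007], [0.019, -1.0, 0.018], [-0.007, -0.018, -1.0]]
ft_force: [-1.5, -0.5, -0.2]
opening: 0.0429
```

Run:
```python
from h import *
go(.4353,-.344,.047,0)
```

```text
t 1.7 p [ 0.4102 -0.3615  0.204 ] rotvec [-0.018  0.007  0.019] shift [ 25.1 -17.5 157. ] f [-1.5 -0.5 -0.2] open 0.0429 q [-0.82 -0.09  1.88  0.01  1.36 -0.84]
```

Emit:
apply_moves(
  increments=[
    {"hand":0.55,"translation":[13,-9,10],"delta_rot":[-0.018,0.007,0.019]},
    {"hand":0.55,"translation":[12,-9,10],"delta_rot":[0,0,0]},
    {"hand":0.55,"translation":[0,0,20],"delta_rot":[0,0,0]},
    {"hand":0.55,"translation":[0,0,20],"delta_rot":[0,0,0]},
    {"hand":0.55,"translation":[0,0,20],"delta_rot":[0,0,0]},
    {"hand":0.55,"translation":[0,0,20],"delta_rot":[0,0,0]},
    {"hand":0.55,"translation":[0,0,5],"delta_rot":[0,0,0]},
    {"hand":0.55,"translation":[0,0,0],"delta_rot":[0,0,0]},
  ],
)

```text
clock: 2.5
tool_pos: [0.4349, -0.3433, 0.092]
ee_rot: [[1.0, 0.002, -0.004], [0.002, -1.0, 0.002], [-0.004, -0.002, -1.0]]
ft_force: [0.2, -0.2, 0.4]
opening: 0.0425
```

Run:
```python
from h import *
go(.4353,-.344,.048,0)
```

```text
t 2.5 p [ 0.4349 -0.3433  0.092 ] rotvec [-0.002  0.004  0.002] shift [ 0.4  0.7 44. ] f [ 0.2 -0.2  0.4] open 0.0425 q [-0.76  0.03  1.97 -0.    1.15 -0.76]
```

Emit:
apply_moves(
  increments=[
    {"hand":0.55,"translation":[0,1,16],"delta_rot":[0,0.004,0]},
    {"hand":0.55,"translation":[0,0,16],"delta_rot":[0,0,0]},
    {"hand":0.55,"translation":[0,0,10],"delta_rot":[0,0,0]},
    {"hand":0.55,"translation":[0,0,2],"delta_rot":[0,0,0]},
    {"hand":1,"translation":[0,0,0],"delta_rot":[0,0,0]},
    {"hand":1,"translation":[0,0,0],"delta_rot":[0,0,0]},
    {"hand":1,"translation":[0,0,0],"delta_rot":[0,0,0]},
    {"hand":1,"translation":[0,0,0],"delta_rot":[0,0,0]},
  ],
)

```text
clock: 3.3
tool_pos: [0.4372, -0.3475, 0.0509]
ee_rot: [[1.0, 0.001, 0.004], [0.001, -1.0, -0.004], [0.004, 0.004, -1.0]]
ft_force: [-1.9, -0.4, -0.7]
opening: 0.0161
```

Emit:
apply_moves(
  increments=[
    {"hand":1,"translation":[0,0,-4],"delta_rot":[0,0,0]},
    {"hand":1,"translation":[0,0,-6],"delta_rot":[0,0,0]},
    {"hand":1,"translation":[0,0,-20],"delta_rot":[0,0,0]},
    {"hand":1,"translation":[0,0,-40],"delta_rot":[0,0,0]},
    {"hand":1,"translation":[0,0,-40],"delta_rot":[0,0,0]},
    {"hand":1,"translation":[0,0,-40],"delta_rot":[0,0,0]},
    {"hand":1,"translation":[0,0,-40],"delta_rot":[0,0,0]},
    {"hand":1,"translation":[0,0,0],"delta_rot":[0,0,0]},
  ],
)

```text
clock: 4.1
tool_pos: [0.4358, -0.346, 0.2509]
ee_rot: [[1.0, 0.001, 0.005], [0.001, -1.0, -0.003], [0.005, 0.003, -1.0]]
ft_force: [0.4, 0.1, 0.0]
opening: 0.0161
```

Run:
```python
from h import *
go(.41,-.09,.22,0)
grab('side');im,D=grab('top','t1.png');P=cloud('top',D)
s=grab('side')[0]
cv2.imwrite('pics/c2.png',np.vstack([cv2.resize(im[140:260,360:520],(400,300)),cv2.resize(s[200:320,210:370],(400,300))]))
q=P[185:225,425:465].reshape(-1,3);q=q[(q[:,2]>.03)&(q[:,2]<.06)];print(len(q),q.mean(0) if len(q) else 0)
```

```text
t 4.1 p [ 0.4358 -0.346   0.2509] rotvec [ 0.003 -0.005  0.001] shift [ -25.8 -256.    30.9] f [0.4 0.1 0. ] open 0.0161 q [-0.77 -0.11  1.82  0.    1.42 -0.77]
100 [ 0.4360502  -0.34379298  0.03755581]
```

View pics/c2.png

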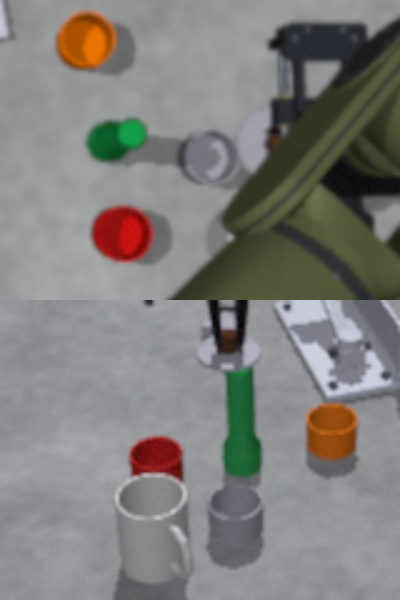

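The tin is open and still in place, with its centre at crop (208,157). The lid hangs level from the gripper at crop (228,350). Next I carry it to clear bench.

Emit:
apply_moves(
  increments=[
    {"hand":1,"translation":[-4,-36,0],"delta_rot":[0,0,0]},
    {"hand":1,"translation":[-4,-36,0],"delta_rot":[0,0,0]},
    {"hand":1,"translation":[-4,-36,0],"delta_rot":[0,0,0]},
    {"hand":1,"translation":[-4,-36,0],"delta_rot":[0,0,0]},
    {"hand":1,"translation":[-4,-36,0],"delta_rot":[0,0,0]},
    {"hand":1,"translation":[-4,-36,0],"delta_rot":[0,0,0]},
    {"hand":1,"translation":[-2,-36,0],"delta_rot":[0,0,0]},
    {"hand":1,"translation":[0,-20,10],"delta_rot":[0,0,0]},
  ],
)

```text
clock: 5.05
tool_pos: [0.3975, -0.0598, 0.2159]
ee_rot: [[0.999, -0.007, -0.032], [-0.006, -1.0, 0.023], [-0.032, -0.023, -0.999]]
ft_force: [-0.0, -0.0, -0.3]
opening: 0.0165
```

Emit:
apply_moves(
  increments=[
    {"hand":1,"translation":[0,0,30],"delta_rot":[0,0,0]},
    {"hand":1,"translation":[0,0,30],"delta_rot":[0,0,0]},
    {"hand":1,"translation":[0,0,30],"delta_rot":[0,0,0]},
    {"hand":1,"translation":[0,0,30],"delta_rot":[0,0,0]},
    {"hand":1,"translation":[0,0,30],"delta_rot":[0,0,0]},
    {"hand":1,"translation":[0,0,20],"delta_rot":[0,0,0]},
    {"hand":1,"translation":[0,0,0],"delta_rot":[0,0,0]},
    {"hand":1,"translation":[0,0,0],"delta_rot":[0,0,0]},
  ],
)

```text
clock: 5.85
tool_pos: [0.3759, -0.0475, 0.0232]
ee_rot: [[0.998, -0.0, -0.062], [0.002, -0.999, 0.032], [-0.062, -0.032, -0.998]]
ft_force: [0.4, 0.0, -0.0]
opening: 0.0159
```

Run:
```python
from h import *
go(.41,-.09,.017,0)
```

```text
t 5.85 p [ 0.3759 -0.0475  0.0232] rotvec [-0.032  0.062  0.001] shift [34.1 42.5  6.2] f [ 0.4  0.  -0. ] open 0.0159 q [-0.28 -0.25  2.35  0.02  1.11 -0.29]
```

Emit:
apply_moves(
  increments=[
    {"hand":1,"translation":[0,0,0],"delta_rot":[-0.032,0.062,0]},
    {"hand":1,"translation":[0,0,0],"delta_rot":[0,0,0]},
    {"hand":1,"translation":[0,0,3],"delta_rot":[0,0,0]},
    {"hand":1,"translation":[0,0,2],"delta_rot":[0,0,0]},
    {"hand":1,"translation":[0,0,1],"delta_rot":[0,0,0]},
    {"hand":1,"translation":[0,0,0],"delta_rot":[0,0,0]},
    {"hand":1,"translation":[0,0,0],"delta_rot":[0,0,0]},
    {"hand":1,"translation":[0,0,0],"delta_rot":[0,0,0]},
  ],
)

```text
clock: 6.65
tool_pos: [0.3792, -0.0487, 0.0203]
ee_rot: [[1.0, 0.0, 0.004], [0.0, -1.0, -0.001], [0.004, 0.001, -1.0]]
ft_force: [-0.2, 1.1, -0.3]
opening: 0.0163
```

Run:
```python
from h import *
go(.376,-.0475,.016,0)
```

```text
t 6.65 p [ 0.3792 -0.0487  0.0203] rotvec [ 0.001 -0.004  0.   ] shift [-3.2 -1.2  4.3] f [-0.2  1.1 -0.3] open 0.0163 q [-0.27 -0.3   2.39  0.    1.04 -0.27]
```

Emit:
apply_moves(
  increments=[
    {"hand":1,"translation":[0,0,2],"delta_rot":[0,-0.004,0]},
    {"hand":1,"translation":[0,0,2],"delta_rot":[0,0,0]},
    {"hand":1,"translation":[0,0,2],"delta_rot":[0,0,0]},
    {"hand":1,"translation":[0,0,1],"delta_rot":[0,0,0]},
    {"hand":1,"translation":[0,0,1],"delta_rot":[0,0,0]},
    {"hand":1,"translation":[0,0,0],"delta_rot":[0,0,0]},
    {"hand":1,"translation":[0,0,0],"delta_rot":[0,0,0]},
    {"hand":1,"translation":[0,0,0],"delta_rot":[0,0,0]},
  ],
)

```text
clock: 7.45
tool_pos: [0.3799, -0.0488, 0.0158]
ee_rot: [[1.0, 0.001, -0.004], [0.001, -1.0, 0.0], [-0.004, -0.0, -1.0]]
ft_force: [-0.4, 0.2, 1.4]
opening: 0.0164
```

Emit:
apply_moves(
  increments=[
    {"hand":0.55,"translation":[0,0,0],"delta_rot":[0,0,0]},
    {"hand":0.55,"translation":[0,0,0],"delta_rot":[0,0,0]},
    {"hand":0.55,"translation":[0,0,0],"delta_rot":[0,0,0]},
    {"hand":0.55,"translation":[0,0,-15],"delta_rot":[0,0,0]},
    {"hand":0.55,"translation":[0,0,-40],"delta_rot":[0,0,0]},
    {"hand":0.55,"translation":[0,0,-40],"delta_rot":[0,0,0]},
    {"hand":0.55,"translation":[0,0,-40],"delta_rot":[0,0,-0.13]},
    {"hand":0.55,"translation":[0,0,0],"delta_rot":[0,0,-0.13]},
  ],
)

```text
clock: 8.25
tool_pos: [0.3783, -0.0483, 0.1531]
ee_rot: [[0.964, 0.266, -0.011], [0.266, -0.964, 0.002], [-0.01, -0.005, -1.0]]
ft_force: [0.6, 0.6, -0.1]
opening: 0.0432
```

Emit:
apply_moves(
  increments=[
    {"hand":0.55,"translation":[0,0,0],"delta_rot":[0,0,-0.14]},
    {"hand":0.55,"translation":[0,0,0],"delta_rot":[0,0,-0.14]},
    {"hand":0.55,"translation":[0,0,0],"delta_rot":[0,0,-0.14]},
    {"hand":0.55,"translation":[0,0,0],"delta_rot":[0,0,-0.14]},
    {"hand":0.55,"translation":[0,0,0],"delta_rot":[0,0,-0.14]},
    {"hand":0.55,"translation":[40,0,0],"delta_rot":[0,0,0]},
    {"hand":0.55,"translation":[40,-20,0],"delta_rot":[0,0,0]},
    {"hand":0.55,"translation":[40,-20,0],"delta_rot":[0,0,0]},
  ],
)

```text
clock: 9.05
tool_pos: [0.4123, 0.0728, 0.1559]
ee_rot: [[0.548, 0.836, -0.002], [0.836, -0.548, -0.001], [-0.003, -0.001, -1.0]]
ft_force: [0.6, 1.0, -0.4]
opening: 0.0431
```

Run:
```python
from h import *
go(.461,.328,.1,54)
```

```text
t 9.05 p [0.4123 0.0728 0.1559] rotvec [-0.001  0.003  0.048] shift [ 235.  -110.6   55.9] f [ 0.6  1.  -0.4] open 0.0431 q [ 0.05 -0.38  2.2  -0.    1.32 -0.94]
```

Emit:
apply_moves(
  increments=[
    {"hand":0.55,"translation":[34,-16,0],"delta_rot":[0,0,0.048]},
    {"hand":0.55,"translation":[34,-16,0],"delta_rot":[0,0,0]},
    {"hand":0.55,"translation":[34,-16,0],"delta_rot":[0,0,0]},
    {"hand":0.55,"translation":[34,-16,0],"delta_rot":[0,0,0]},
    {"hand":0.55,"translation":[34,-16,0],"delta_rot":[0,0,0]},
    {"hand":0.55,"translation":[34,-16,0],"delta_rot":[0,0,0]},
    {"hand":0.55,"translation":[15,-8,0],"delta_rot":[0,0,0]},
    {"hand":0.55,"translation":[0,0,0],"delta_rot":[0,0,0]},
  ],
)

```text
clock: 9.85
tool_pos: [0.4551, 0.326, 0.1543]
ee_rot: [[0.584, 0.812, -0.002], [0.812, -0.584, -0.002], [-0.003, -0.0, -1.0]]
ft_force: [0.2, -0.5, -0.4]
opening: 0.0427
```

Run:
```python
from h import *
go(.461,.328,.018,54)
im,D=grab('top');P=cloud('top',D)
# lid check
a=proj('top',[.38,-.049,.009]);print(a);u,v=a.astype(int)
q=P[v-25:v+25,u-25:u+25].reshape(-1,3)
for lo,hi in((.004,.015),(.02,.04)):
    k=q[(q[:,2]>lo)&(q[:,2]<hi)];print(len(k),k.mean(0).round(4),np.ptp(k,0).round(3))
```

```text
t 9.85 p [0.4551 0.326  0.1543] rotvec [-0.     0.003  0.005] shift [  5.1   3.6 136.3] f [ 0.2 -0.5 -0.4] open 0.0427 q [ 0.53 -0.03  1.91 -0.    1.26 -0.42]
[336.55513266 223.10585177]
469 [ 0.3815 -0.0457  0.0083] [0.137 0.137 0.01 ]
30 [ 0.3812 -0.045   0.0299] [0.014 0.014 0.01 ]
```

Emit:
apply_moves(
  increments=[
    {"hand":0.55,"translation":[5,3,20],"delta_rot":[0,0,0.005]},
    {"hand":0.55,"translation":[0,0,30],"delta_rot":[0,0,0]},
    {"hand":0.55,"translation":[0,0,30],"delta_rot":[0,0,0]},
    {"hand":0.55,"translation":[0,0,30],"delta_rot":[0,0,0]},
    {"hand":0.55,"translation":[0,0,10],"delta_rot":[0,0,0]},
    {"hand":0.55,"translation":[0,0,0],"delta_rot":[0,0,0]},
    {"hand":0.55,"translation":[0,0,0],"delta_rot":[0,0,0]},
    {"hand":0.55,"translation":[0,0,0],"delta_rot":[0,0,0]},
  ],
  newtons=45,
)

```text
clock: 10.7
tool_pos: [0.4629, 0.3185, 0.0352]
ee_rot: [[0.595, 0.804, 0.004], [0.804, -0.595, -0.003], [-0.0, 0.005, -1.0]]
ft_force: [0.6, 0.7, 0.2]
opening: 0.0426
```

Run:
```python
from h import *
go(.461,.328,.018,54)
```

```text
t 10.7 p [0.4629 0.3185 0.0352] rotvec [ 0.005  0.    -0.009] shift [ 6.6 -7.1 17.2] f [0.6 0.7 0.2] open 0.0426 q [ 0.51  0.11  1.99 -0.01  1.04 -0.42]
```

Emit:
apply_moves(
  increments=[
    {"hand":0.55,"translation":[6,-7,0],"delta_rot":[0.005,0,-0.009]},
    {"hand":0.55,"translation":[0,0,10],"delta_rot":[0,0,0]},
    {"hand":0.55,"translation":[0,0,5],"delta_rot":[0,0,0]},
    {"hand":0.55,"translation":[0,0,0],"delta_rot":[0,0,0]},
    {"hand":1,"translation":[0,0,0],"delta_rot":[0,0,0]},
    {"hand":1,"translation":[0,0,0],"delta_rot":[0,0,0]},
    {"hand":1,"translation":[0,0,0],"delta_rot":[0,0,0]},
    {"hand":1,"translation":[0,0,0],"delta_rot":[0,0,0]},
  ],
)

```text
clock: 11.5
tool_pos: [0.4631, 0.3301, 0.0231]
ee_rot: [[0.587, 0.81, 0.005], [0.81, -0.587, 0.004], [0.006, 0.002, -1.0]]
ft_force: [-1.0, -0.9, 0.7]
opening: 0.0165
```

Run:
```python
from h import *
go(.461,.328,.018,54)
```

```text
t 11.5 p [0.4631 0.3301 0.0231] rotvec [ 0.002 -0.006  0.001] shift [-3.  -0.4  5.1] f [-1.  -0.9  0.7] open 0.0165 q [ 0.52  0.14  1.98  0.    1.02 -0.42]
```

Emit:
apply_moves(
  increments=[
    {"hand":1,"translation":[0,0,3],"delta_rot":[0,0,0]},
    {"hand":1,"translation":[0,0,0],"delta_rot":[0,0,0]},
    {"hand":1,"translation":[0,0,0],"delta_rot":[0,0,0]},
    {"hand":1,"translation":[0,0,0],"delta_rot":[0,0,0]},
    {"hand":1,"translation":[0,0,-5],"delta_rot":[0,0,0]},
    {"hand":1,"translation":[0,0,-25],"delta_rot":[0,0,0]},
    {"hand":1,"translation":[0,0,-40],"delta_rot":[0,0,0]},
    {"hand":1,"translation":[0,0,-40],"delta_rot":[0,0,0]},
  ],
)

```text
clock: 12.3
tool_pos: [0.4577, 0.3268, 0.1271]
ee_rot: [[0.587, 0.81, -0.01], [0.81, -0.587, -0.005], [-0.011, -0.005, -1.0]]
ft_force: [1.0, 0.1, -0.5]
opening: 0.0139
```

Emit:
apply_moves(
  increments=[
    {"hand":1,"translation":[0,0,-40],"delta_rot":[0,0,0]},
    {"hand":1,"translation":[0,0,-40],"delta_rot":[0,0,0]},
    {"hand":1,"translation":[0,0,-40],"delta_rot":[0,0,0]},
    {"hand":1,"translation":[0,0,0],"delta_rot":[0,0,0]},
    {"hand":1,"translation":[0,0,0],"delta_rot":[0,0,0]},
    {"hand":1,"translation":[0,0,0],"delta_rot":[0,0,0]},
    {"hand":1,"translation":[0,0,0],"delta_rot":[0,0,0]},
    {"hand":1,"translation":[0,0,0],"delta_rot":[0,0,0]},
  ],
)

```text
clock: 13.1
tool_pos: [0.4588, 0.3272, 0.2549]
ee_rot: [[0.587, 0.81, -0.007], [0.81, -0.587, -0.003], [-0.006, -0.003, -1.0]]
ft_force: [-0.7, -0.3, -1.7]
opening: 0.0139
```

Run:
```python
from h import *
s=robot.state();R=np.array(s['ee_rot']);p=np.array(s['tool_pos'])
go(.461,.328,.24,54)
c=p[:2]; 
for n in('top','side'):
    im,D=grab(n);P=cloud(n,D)
    hsv=cv2.cvtColor(im,cv2.COLOR_BGR2HSV);w=(hsv[...,1]>70)&(hsv[...,2]>60)&(hsv[...,0]<30)
    L=(P-p)@R  # tool coords
    m=w&(abs(L[...,0])<.03)&(abs(L[...,1])<.12)&(abs(L[...,2])<.06)
    q=L[m];print(n,len(q))
    for y in np.arange(-.1,.1,.02):
        k=q[(q[:,1]>=y)&(q[:,1]<y+.02)]
        if len(k)>3:print(round(y,3),len(k),(k.mean(0)*1000).round(1),(k.min(0)*1000).round(1),(k.max(0)*1000).round(1))
im=load('side')[0];u,v=proj('side',p).astype(int);cv2.imwrite('pics/c3.png',cv2.resize(im[max(v-60,0):v+60,u-80:u+80],(640,480),interpolation=cv2.INTER_CUBIC))
```

```text
t 13.1 p [0.4588 0.3272 0.2549] rotvec [-0.003  0.006  0.001] shift [ 1.9  1.4 14.9] f [-0.7 -0.3 -1.7] open 0.0139 q [ 0.52 -0.08  1.79  0.    1.44 -0.42]
top 202
-0.08 9 [  9.9 -70.2 -18.7] [  7.3 -73.5 -20.6] [ 13.2 -66.9 -16.6]
0.02 38 [ -0.3  34.6 -17.4] [ -6.4  27.4 -22.3] [ 8.7 39.8 -9.5]
0.04 64 [ -0.3  50.1 -17.3] [ -6.5  40.4 -23. ] [ 8.7 59.9 -5.9]
0.06 56 [ -0.3  69.3 -14.6] [ -5.8  60.2 -22.5] [ 6.9 79.5 -6.8]
0.08 35 [-2.1 85.1 -1. ] [ -7.   80.  -11.6] [ 4.5 91.2 15.4]
side 128
-0.08 12 [-12.7 -66.3 -16.8] [-23.8 -72.3 -21.4] [  2.4 -60.1 -11.1]
-0.06 24 [-10.2 -51.3 -14.6] [-20.4 -59.9 -22.8] [ -0.9 -41.2  -6.7]
-0.04 16 [ -8.8 -30.5 -15.2] [-15.9 -39.5 -23.4] [ -0.9 -21.5  -8.7]
-0.02 4 [-21.7  -9.4 -21. ] [-25.6 -12.1 -28.6] [-17.5  -6.6 -15.4]
0.0 9 [ -3.2  11.5 -14.7] [ -9.9   3.9 -19.2] [ 4.6 15.7 -9.7]
0.02 18 [ -6.2  28.8 -13.8] [-12.2  20.1 -17.8] [ 2.9 39.4 -9. ]
0.04 16 [ -8.6  50.6 -14.3] [-16.4  42.9 -19.2] [ 1.1 58.7 -7.3]
0.06 17 [ -6.   70.  -10.3] [-13.7  62.1 -18.5] [ 3.7 79.6  4. ]
0.08 12 [-7.7 84.8  3.6] [-12.5  80.9  -9.5] [ 0.3 90.4 13.4]
```

View pics/c3.png

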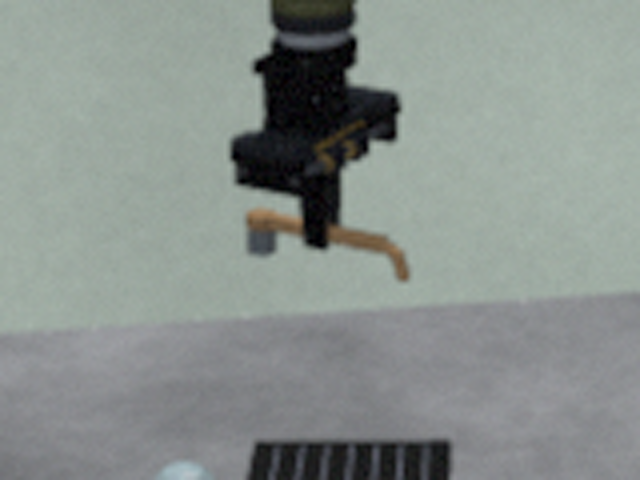

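The brush is held level by the handle: head at crop (260,220), bristles down, tail at (403,275). In tool axes the bristle tip is at about (0,-63,18) mm. Next I move to the tin.

```bash
cat >> h.py <<'E'
TIP=np.array([0,-.063,.018])
def gob(tx,ty,tz,yaw,tilt):
    "pose so that the tip is at t; head points along yaw (deg); tilt rad head-down. prints turn, then shift in axes of the CURRENT tool and of the target tool"
    from scipy.spatial.transform import Rotation as Ro
    s=robot.state();R=np.array(s['ee_rot']);p=np.array(s['tool_pos'])
    a=np.radians(yaw-90);X=np.array([np.cos(a),np.sin(a),0]);T=np.c_[X,np.cross([0,0,-1],X),[0,0,-1]]@Ro.from_rotvec([-tilt,0,0]).as_matrix()
    q=np.array([tx,ty,tz])-T@TIP;d=(q-p)*1000
    print('t',round(s['clock'],2),'p',p.round(4),'tipnow',(p+R@TIP).round(4),'target',q.round(4),'turn',Ro.from_matrix(R.T@T).as_rotvec().round(3),'shift cur',(R.T@d).round(1),'tgt',(T.T@d).round(1),'f',s['ft_force'].round(1),'q',np.round(s['joint_pos'],2))
E
python3 - <<'E'
from h import *
gob(.438,-.346,.15,135,0)
E
```

```text
t 13.2 p [0.4587 0.3272 0.2549] tipnow [0.4076 0.3641 0.2371] target [ 0.4825 -0.3905  0.168 ] turn [-0.003  0.007  0.158] shift cur [-566.6  440.8   89.1] tgt [-490.7  524.4   86.9] f [-1.1 -0.6 -0.1] q [ 0.52 -0.08  1.79  0.    1.44 -0.42]
```

Emit:
apply_moves(
  increments=[
    {"hand":1,"translation":[-20,15,0],"delta_rot":[-0.003,0.007,0]},
    {"hand":1,"translation":[-34,26,0],"delta_rot":[0,0,0]},
    {"hand":1,"translation":[-34,26,0],"delta_rot":[0,0,0]},
    {"hand":1,"translation":[-34,26,0],"delta_rot":[0,0,0]},
    {"hand":1,"translation":[-34,26,0],"delta_rot":[0,0,0]},
    {"hand":1,"translation":[-34,26,0],"delta_rot":[0,0,0]},
    {"hand":1,"translation":[-34,26,0],"delta_rot":[0,0,0]},
    {"hand":1,"translation":[-34,26,0],"delta_rot":[0,0,0]},
  ],
)

```text
clock: 14.0
tool_pos: [0.4653, -0.0041, 0.2489]
ee_rot: [[0.578, 0.816, -0.008], [0.816, -0.578, -0.001], [-0.005, -0.006, -1.0]]
ft_force: [0.9, 0.0, -0.6]
opening: 0.0136
```

Run:
```python
from h import *
gob(.438,-.346,.2,135,0)
```

```text
t 14.0 p [ 0.4653 -0.0041  0.2489] tipnow [0.4138 0.0322 0.2313] target [ 0.4825 -0.3905  0.218 ] turn [-0.005  0.005  0.169] shift cur [-305.3  237.5   31.1] tgt [-261.1  285.4   30.9] f [ 0.9  0.  -0.6] q [-0.12 -0.31  2.   -0.    1.46 -1.08]
```

Emit:
apply_moves(
  increments=[
    {"hand":1,"translation":[-34,26,0],"delta_rot":[0,0,0]},
    {"hand":1,"translation":[-34,26,0],"delta_rot":[0,0,0]},
    {"hand":1,"translation":[-34,26,0],"delta_rot":[0,0,0]},
    {"hand":1,"translation":[-34,26,0],"delta_rot":[0,0,0]},
    {"hand":1,"translation":[-34,26,0],"delta_rot":[0,0,0]},
    {"hand":1,"translation":[-34,26,0],"delta_rot":[0,0,0]},
    {"hand":1,"translation":[-34,26,0],"delta_rot":[0,0,0]},
    {"hand":1,"translation":[-34,26,0],"delta_rot":[0,0,0]},
  ],
)

```text
clock: 14.8
tool_pos: [0.4739, -0.3603, 0.2442]
ee_rot: [[0.579, 0.815, -0.011], [0.815, -0.579, 0.003], [-0.004, -0.01, -1.0]]
ft_force: [0.9, 0.7, -0.9]
opening: 0.0136
```

Emit:
apply_moves(
  increments=[
    {"hand":1,"translation":[0,0,0],"delta_rot":[0,0,0.085]},
    {"hand":1,"translation":[0,0,0],"delta_rot":[0,0,0.085]},
    {"hand":1,"translation":[0,0,0],"delta_rot":[-0.1,0,0]},
    {"hand":1,"translation":[0,0,0],"delta_rot":[-0.1,0,0]},
    {"hand":1,"translation":[0,0,0],"delta_rot":[-0.1,0,0]},
    {"hand":1,"translation":[0,0,0],"delta_rot":[0,0,0]},
    {"hand":1,"translation":[0,0,0],"delta_rot":[0,0,0]},
    {"hand":1,"translation":[0,0,0],"delta_rot":[0,0,0]},
  ],
)

```text
clock: 15.6
tool_pos: [0.4712, -0.3669, 0.2358]
ee_rot: [[0.721, 0.667, 0.19], [0.693, -0.69, -0.207], [-0.007, 0.281, -0.96]]
ft_force: [0.1, -0.3, -1.7]
opening: 0.0135
```

Run:
```python
from h import *
gob(.438,-.346,.075,135,0.3)
```

```text
t 15.6 p [ 0.4712 -0.3669  0.2358] tipnow [ 0.4326 -0.3271  0.2008] target [ 0.4768 -0.3848  0.1108] turn [-0.015  0.012 -0.016] shift cur [ -7.5 -19.1 124.7] tgt [ -8.7 -21.  124.3] f [ 0.1 -0.3 -1.7] q [-0.74 -0.18  1.93 -0.03  1.11 -1.5 ]
```

Emit:
apply_moves(
  increments=[
    {"hand":1,"translation":[-4,10,0],"delta_rot":[-0.015,0.012,-0.016]},
    {"hand":1,"translation":[-4,0,20],"delta_rot":[0,0,0]},
    {"hand":1,"translation":[0,-6,20],"delta_rot":[0,0,0]},
    {"hand":1,"translation":[0,-6,20],"delta_rot":[0,0,0]},
    {"hand":1,"translation":[0,-6,20],"delta_rot":[0,0,0]},
    {"hand":1,"translation":[0,-6,20],"delta_rot":[0,0,0]},
    {"hand":1,"translation":[0,-6,10],"delta_rot":[0,0,0]},
    {"hand":1,"translation":[0,0,0],"delta_rot":[0,0,0]},
  ],
)

```text
clock: 16.4
tool_pos: [0.4809, -0.3889, 0.125]
ee_rot: [[0.707, 0.675, 0.209], [0.707, -0.676, -0.208], [0.001, 0.295, -0.956]]
ft_force: [-0.6, -0.5, -0.9]
opening: 0.0136
```

Run:
```python
from h import *
gob(.438,-.346,.06,135,0.3)
im,D=grab('side','s4.png');cv2.imwrite('pics/c4.png',cv2.resize(im[220:320,230:370],(700,500),interpolation=cv2.INTER_CUBIC))
s=robot.state();print(proj('side',s['tool_pos']+s['ee_rot']@TIP),proj('side',[.436,-.344,.04]))
```

```text
t 16.4 p [ 0.4809 -0.3889  0.125 ] tipnow [ 0.4421 -0.35    0.0893] target [ 0.4768 -0.3848  0.0958] turn [-0.001 -0.001 -0.001] shift cur [ -0.  -14.2  26.2] tgt [ -0.  -14.2  26.2] f [-0.6 -0.5 -0.9] q [-0.76 -0.05  2.01 -0.01  0.88 -1.55]
[306.83018579 266.76966786] [304.65408129 279.72265833]
```

View pics/c4.png

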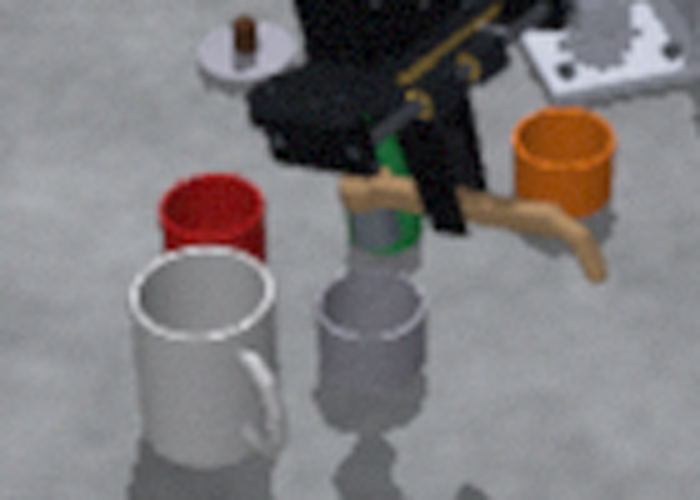

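The bristle end is at crop (377,245) and the tin mouth at (372,303). That matches the computed positions to about 2 px, so I'll lower it straight down.

Emit:
apply_moves(
  increments=[
    {"hand":1,"translation":[1,-3,1],"delta_rot":[0,0,0]},
    {"hand":1,"translation":[0,-5,15],"delta_rot":[0,0,0]},
    {"hand":1,"translation":[0,-5,15],"delta_rot":[0,0,0]},
    {"hand":1,"translation":[0,-2,6],"delta_rot":[0,0,0]},
    {"hand":1,"translation":[0,0,0],"delta_rot":[0,0,0]},
    {"hand":1,"translation":[0,0,0],"delta_rot":[0,0,0]},
    {"hand":1,"translation":[0,0,0],"delta_rot":[0,0,0]},
    {"hand":1,"translation":[0,0,0],"delta_rot":[0,0,0]},
  ],
)

```text
clock: 17.25
tool_pos: [0.4831, -0.389, 0.0908]
ee_rot: [[0.707, 0.673, 0.218], [0.707, -0.673, -0.216], [0.001, 0.307, -0.952]]
ft_force: [-0.3, 0.7, -0.5]
opening: 0.0142
```

Run:
```python
from h import *
gob(.439,-.346,.014,135,0.3)
```

```text
t 17.25 p [ 0.4831 -0.389   0.0908] tipnow [ 0.4446 -0.3505  0.0543] target [ 0.4778 -0.3848  0.0498] turn [ 0.012 -0.001 -0.   ] shift cur [ -0.8 -19.   36.9] tgt [ -0.7 -18.5  37.2] f [-0.3  0.7 -0.5] q [-0.76 -0.01  2.03 -0.01  0.81 -1.54]
```

Emit:
apply_moves(
  increments=[
    {"hand":1,"translation":[-1,-7,-2],"delta_rot":[0.012,0,0]},
    {"hand":1,"translation":[0,0,0],"delta_rot":[0,0,0]},
    {"hand":1,"translation":[0,-4,12],"delta_rot":[0,0,0]},
    {"hand":1,"translation":[0,-4,12],"delta_rot":[0,0,0]},
    {"hand":1,"translation":[0,-3,9],"delta_rot":[0,0,0]},
    {"hand":1,"translation":[0,0,0],"delta_rot":[0,0,0]},
    {"hand":1,"translation":[0,0,0],"delta_rot":[0,0,0]},
    {"hand":1,"translation":[0,0,0],"delta_rot":[0,0,0]},
  ],
)

```text
clock: 18.05
tool_pos: [0.4758, -0.3833, 0.0523]
ee_rot: [[0.707, 0.676, 0.208], [0.707, -0.676, -0.207], [0.001, 0.294, -0.956]]
ft_force: [-0.0, 0.9, -1.4]
opening: 0.014
```

Run:
```python
from h import *
gob(.439,-.346,.014,135,0.3)
```

```text
t 18.05 p [ 0.4758 -0.3833  0.0523] tipnow [ 0.437  -0.3445  0.0166] target [ 0.4778 -0.3848  0.0498] turn [-0.002 -0.001 -0.   ] shift cur [0.3 1.6 3.1] tgt [0.3 1.6 3.1] f [-0.   0.9 -1.4] q [-0.76  0.03  2.07 -0.01  0.75 -1.54]
```

Emit:
apply_moves(
  increments=[
    {"hand":1,"translation":[0,1,3],"delta_rot":[0,0,0]},
    {"hand":1,"translation":[0,-1,2],"delta_rot":[0,0,0]},
    {"hand":1,"translation":[0,0,0],"delta_rot":[0,0,0]},
    {"hand":1,"translation":[0,0,0],"delta_rot":[0,0,0]},
    {"hand":1,"translation":[0,0,0],"delta_rot":[0,0,0]},
    {"hand":1,"translation":[0,0,0],"delta_rot":[0,0,0]},
    {"hand":1,"translation":[0,0,0],"delta_rot":[0,0,0]},
    {"hand":1,"translation":[0,0,0],"delta_rot":[0,0,0]},
  ],
)

```text
clock: 18.85
tool_pos: [0.478, -0.3854, 0.049]
ee_rot: [[0.707, 0.675, 0.211], [0.707, -0.675, -0.209], [0.001, 0.297, -0.955]]
ft_force: [0.5, 0.2, 0.3]
opening: 0.0138
```

Run:
```python
from h import *
gob(.438,-.346,.15,135,0.3)
```

```text
t 18.85 p [ 0.478  -0.3854  0.049 ] tipnow [ 0.4393 -0.3466  0.0132] target [ 0.4768 -0.3848  0.1858] turn [ 0.001 -0.001 -0.   ] shift cur [  -0.3   39.3 -131. ] tgt [  -0.4   39.2 -131. ] f [0.5 0.2 0.3] q [-0.76  0.04  2.06 -0.01  0.74 -1.54]
```

Emit:
apply_moves(
  increments=[
    {"hand":1,"translation":[0,4,-12],"delta_rot":[0,0,0]},
    {"hand":1,"translation":[0,6,-20],"delta_rot":[0,0,0]},
    {"hand":1,"translation":[0,6,-20],"delta_rot":[0,0,0]},
    {"hand":1,"translation":[0,6,-20],"delta_rot":[0,0,0]},
    {"hand":1,"translation":[0,9,-30],"delta_rot":[0,0,0]},
    {"hand":1,"translation":[0,12,-40],"delta_rot":[0,0,0]},
    {"hand":1,"translation":[0,12,-40],"delta_rot":[0,0,0]},
    {"hand":1,"translation":[0,6,-20],"delta_rot":[0,0,0]},
  ],
)

```text
clock: 19.65
tool_pos: [0.4747, -0.3826, 0.269]
ee_rot: [[0.707, 0.676, 0.207], [0.707, -0.677, -0.205], [0.001, 0.291, -0.957]]
ft_force: [0.2, -0.6, -1.6]
opening: 0.0143
```

Run:
```python
from h import *
gob(.610,-.0535,.12,60,0)
im,D=grab('top','t5.png');P=cloud('top',D)
q=P[185:225,425:465].reshape(-1,3);q=q[(q[:,2]>.03)&(q[:,2]<.05)];print(len(q),q.mean(0) if len(q) else 0)
im,D=grab('side','s5.png')
```

```text
t 19.65 p [ 0.4747 -0.3826  0.269 ] tipnow [ 0.4358 -0.3437  0.2334] target [ 0.5785 -0.1081  0.138 ] turn [ 0.251 -0.194  1.299] shift cur [ 267.4 -153.7   90.4] tgt [ -47.4 -289.6  131. ] f [ 0.2 -0.6 -1.6] q [-0.76 -0.18  1.88 -0.01  1.15 -1.55]
105 [ 0.43566066 -0.34490512  0.03794059]
```

Emit:
apply_moves(
  increments=[
    {"hand":1,"translation":[0,0,0],"delta_rot":[0.148,0,0]},
    {"hand":1,"translation":[0,0,0],"delta_rot":[0.148,0,0]},
    {"hand":1,"translation":[0,0,0],"delta_rot":[0,0,0.145]},
    {"hand":1,"translation":[0,0,0],"delta_rot":[0,0,0.145]},
    {"hand":1,"translation":[0,0,0],"delta_rot":[0,0,0.145]},
    {"hand":1,"translation":[0,0,0],"delta_rot":[0,0,0.145]},
    {"hand":1,"translation":[0,0,0],"delta_rot":[0,0,0.145]},
    {"hand":1,"translation":[0,0,0],"delta_rot":[0,0,0.145]},
  ],
)

```text
clock: 20.55
tool_pos: [0.4687, -0.3768, 0.2497]
ee_rot: [[0.993, -0.114, -0.02], [-0.113, -0.993, 0.021], [-0.022, -0.018, -1.0]]
ft_force: [-0.2, -0.5, -0.8]
opening: 0.0139
```

Emit:
apply_moves(
  increments=[
    {"hand":1,"translation":[0,0,0],"delta_rot":[0,0,0.145]},
    {"hand":1,"translation":[0,0,0],"delta_rot":[0,0,0.145]},
    {"hand":1,"translation":[0,0,0],"delta_rot":[0,0,0.145]},
    {"hand":1,"translation":[-4,-25,0],"delta_rot":[0,0,0]},
    {"hand":1,"translation":[-6,-35,0],"delta_rot":[0,0,0]},
    {"hand":1,"translation":[-6,-35,0],"delta_rot":[0,0,0]},
    {"hand":1,"translation":[-6,-35,0],"delta_rot":[0,0,0]},
    {"hand":1,"translation":[-6,-35,0],"delta_rot":[0,0,0]},
  ],
)

```text
clock: 21.35
tool_pos: [0.5278, -0.217, 0.2334]
ee_rot: [[0.838, -0.544, -0.041], [-0.543, -0.839, 0.036], [-0.054, -0.008, -0.999]]
ft_force: [-0.2, 0.2, -0.7]
opening: 0.014
```

Run:
```python
from h import *
gob(.610,-.0535,.12,60,0)
```

```text
t 21.35 p [ 0.5278 -0.217   0.2334] tipnow [ 0.5614 -0.1635  0.2159] target [ 0.5785 -0.1081  0.138 ] turn [-0.009  0.054 -0.052] shift cur [ -11.6 -118.2   97.1] tgt [ -10.6 -119.7   95.4] f [-0.2  0.2 -0.7] q [-0.49 -0.03  1.78  0.01  1.45  0.08]
```

Emit:
apply_moves(
  increments=[
    {"hand":1,"translation":[0,0,0],"delta_rot":[-0.009,0.054,-0.052]},
    {"hand":1,"translation":[-2,-26,0],"delta_rot":[0,0,0]},
    {"hand":1,"translation":[-2,-26,10],"delta_rot":[0,0,0]},
    {"hand":1,"translation":[-2,-26,15],"delta_rot":[0,0,0]},
    {"hand":1,"translation":[-2,-26,20],"delta_rot":[0,0,0]},
    {"hand":1,"translation":[-2,-10,20],"delta_rot":[0,0,0]},
    {"hand":1,"translation":[0,0,20],"delta_rot":[0,0,0]},
    {"hand":1,"translation":[0,0,0],"delta_rot":[0,0,0]},
  ],
)

```text
clock: 22.15
tool_pos: [0.5701, -0.1006, 0.1303]
ee_rot: [[0.871, -0.492, -0.017], [-0.492, -0.871, 0.006], [-0.018, 0.003, -1.0]]
ft_force: [0.2, -0.5, -1.0]
opening: 0.014
```

Run:
```python
from h import *
gob(.610,-.0535,.075,60,0)
im,D=grab('side','s6.png');s=robot.state();t=s['tool_pos']+s['ee_rot']@TIP
a=proj('side',t);b=proj('side',[.610,-.0535,.056]);print(a,b)
u,v=((a+b)/2).astype(int);print(u-70,v-50);A=cv2.resize(im[v-50:v+50,u-70:u+70],(700,500),interpolation=cv2.INTER_CUBIC)
cv2.imwrite('pics/c6.png',A)
```

```text
t 22.15 p [ 0.5701 -0.1006  0.1303] tipnow [ 0.6008 -0.0456  0.1122] target [ 0.5785 -0.1081  0.093 ] turn [0.003 0.017 0.009] shift cur [11.6  2.3 37.1] tgt [11.   2.3 37.3] f [ 0.2 -0.5 -1. ] q [-0.27  0.05  1.88  0.    1.23  0.25]
[346.48075041 197.092031  ] [349.1224949  213.25037973]
277 155
```

View pics/c6.png

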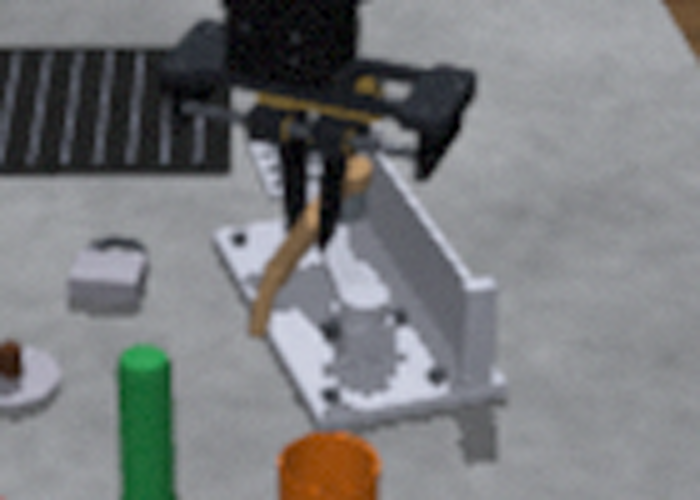

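The bristle end is at crop (352,218) and the boss top at (362,293). Both agree with the prediction to within 2 px. I'll line up and lower.

Emit:
apply_moves(
  increments=[
    {"hand":1,"translation":[7,2,0],"delta_rot":[0.003,0.017,0.009]},
    {"hand":1,"translation":[5,1,10],"delta_rot":[0,0,0]},
    {"hand":1,"translation":[0,0,15],"delta_rot":[0,0,0]},
    {"hand":1,"translation":[0,0,12],"delta_rot":[0,0,0]},
    {"hand":1,"translation":[0,0,0],"delta_rot":[0,0,0]},
    {"hand":1,"translation":[0,0,0],"delta_rot":[0,0,0]},
    {"hand":1,"translation":[0,0,0],"delta_rot":[0,0,0]},
    {"hand":1,"translation":[0,0,0],"delta_rot":[0,0,0]},
  ],
)

```text
clock: 23.0
tool_pos: [0.5822, -0.1125, 0.0946]
ee_rot: [[0.864, -0.503, 0.008], [-0.503, -0.864, -0.002], [0.008, -0.002, -1.0]]
ft_force: [0.5, 0.9, -0.4]
opening: 0.0138
```

Run:
```python
from h import *
gob(.610,-.0535,.056,60,0)
```

```text
t 23.0 p [ 0.5822 -0.1125  0.0946] tipnow [ 0.614  -0.0581  0.0767] target [ 0.5785 -0.1081  0.074 ] turn [-0.002 -0.008 -0.003] shift cur [-5.6 -1.9 20.6] tgt [-5.4 -2.  20.6] f [ 0.5  0.9 -0.4] q [-0.28  0.1   1.89  0.    1.15  0.25]
```

Emit:
apply_moves(
  increments=[
    {"hand":1,"translation":[-5,-2,0],"delta_rot":[-0.002,-0.008,-0.003]},
    {"hand":1,"translation":[0,0,6],"delta_rot":[0,0,0]},
    {"hand":1,"translation":[0,0,6],"delta_rot":[0,0,0]},
    {"hand":1,"translation":[0,0,4],"delta_rot":[0,0,0]},
    {"hand":1,"translation":[0,0,2],"delta_rot":[0,0,0]},
    {"hand":1,"translation":[0,0,0],"delta_rot":[0,0,0]},
    {"hand":1,"translation":[0,0,0],"delta_rot":[0,0,0]},
    {"hand":1,"translation":[0,0,0],"delta_rot":[0,0,0]},
  ],
  newtons=58,
)

```text
clock: 23.8
tool_pos: [0.5791, -0.1077, 0.0758]
ee_rot: [[0.866, -0.5, 0.0], [-0.5, -0.866, 0.0], [0.0, -0.0, -1.0]]
ft_force: [-0.1, 0.8, -0.5]
opening: 0.0138
```

Run:
```python
from h import *
gob(.610,-.0535,.056,60,0)
```

```text
t 23.8 p [ 0.5791 -0.1077  0.0758] tipnow [ 0.6106 -0.0531  0.0579] target [ 0.5785 -0.1081  0.074 ] turn [-0. -0.  0.] shift cur [-0.3  0.6  1.8] tgt [-0.3  0.6  1.8] f [-0.1  0.8 -0.5] q [-0.28  0.12  1.9   0.    1.12  0.25]
```

Well aligned. Next I press gently, in small steps.

Emit:
apply_moves(
  increments=[
    {"hand":1,"translation":[0,0,1.5],"delta_rot":[0,0,0]},
    {"hand":1,"translation":[0,0,1.5],"delta_rot":[0,0,0]},
    {"hand":1,"translation":[0,0,1.5],"delta_rot":[0,0,0]},
    {"hand":1,"translation":[0,0,1],"delta_rot":[0,0,0]},
    {"hand":1,"translation":[0,0,1],"delta_rot":[0,0,0]},
    {"hand":1,"translation":[0,0,1],"delta_rot":[0,0,0]},
    {"hand":1,"translation":[0,0,1],"delta_rot":[0,0,0]},
    {"hand":1,"translation":[0,0,1],"delta_rot":[0,0,0]},
  ],
)

```text
clock: 24.6
tool_pos: [0.5798, -0.1088, 0.0732]
ee_rot: [[0.867, -0.498, 0.0], [-0.498, -0.867, -0.001], [0.001, 0.0, -1.0]]
ft_force: [-3.5, -1.0, 5.6]
opening: 0.0137
```

Run:
```python
from h import *
gob(.610,-.0535,.056,60,0)
print([robot.state()[k].round(2) for k in('ft_force','wrist_torque')])
```

```text
t 24.6 p [ 0.5798 -0.1088  0.0732] tipnow [ 0.6112 -0.0542  0.0552] target [ 0.5785 -0.1081  0.074 ] turn [ 0.    -0.001  0.002] shift cur [-1.5 -0.  -0.8] tgt [-1.5 -0.  -0.8] f [-3.5 -1.   5.6] q [-0.28  0.12  1.9  -0.    1.12  0.25]
[array([-3.54, -0.96,  5.64]), array([0.2 , 0.55, 0.15])]
```

Emit:
apply_moves(
  increments=[
    {"hand":1,"translation":[-1,0,1.5],"delta_rot":[0,0,0]},
    {"hand":1,"translation":[0,0,2],"delta_rot":[0,0,0]},
    {"hand":1,"translation":[0,0,2],"delta_rot":[0,0,0]},
    {"hand":1,"translation":[0,0,2],"delta_rot":[0,0,0]},
    {"hand":1,"translation":[0,0,2],"delta_rot":[0,0,0]},
    {"hand":1,"translation":[0,0,2],"delta_rot":[0,0,0]},
    {"hand":1,"translation":[0,0,2],"delta_rot":[0,0,0]},
    {"hand":1,"translation":[0,0,2],"delta_rot":[0,0,0]},
  ],
)

```text
clock: 25.4
tool_pos: [0.5796, -0.1089, 0.0721]
ee_rot: [[0.869, -0.494, -0.002], [-0.494, -0.869, 0.001], [-0.002, 0.001, -1.0]]
ft_force: [-6.8, 0.2, 9.6]
opening: 0.0137
```

Run:
```python
from h import *
gob(.610,-.0535,.056,60,0)
im,D=grab('side','s7.png')
cv2.imwrite('pics/c7.png',cv2.resize(im[155:255,277:417],(700,500),interpolation=cv2.INTER_CUBIC))
```

```text
t 25.4 p [ 0.5796 -0.1089  0.0721] tipnow [ 0.6107 -0.0541  0.0541] target [ 0.5785 -0.1081  0.074 ] turn [0.001 0.002 0.006] shift cur [-1.3 -0.2 -1.9] tgt [-1.3 -0.2 -1.9] f [-6.8  0.2  9.6] q [-0.28  0.12  1.9  -0.    1.12  0.24]
```

View pics/c7.png

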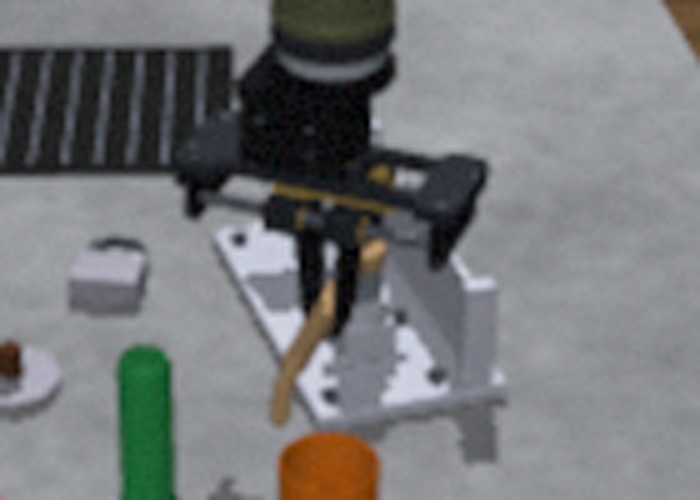

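The bristles (crop about (371,285)) are pressing on the boss (362,293) with about 10 N. Next I lift off and check that the brush hasn't slipped in the grip.

Emit:
apply_moves(
  increments=[
    {"hand":1,"translation":[0,0,-5],"delta_rot":[0,0,0]},
    {"hand":1,"translation":[0,0,-20],"delta_rot":[0,0,0]},
    {"hand":1,"translation":[0,0,-40],"delta_rot":[0,0,0]},
    {"hand":1,"translation":[0,0,-40],"delta_rot":[0,0,0]},
    {"hand":1,"translation":[0,0,-40],"delta_rot":[0,0,0]},
    {"hand":1,"translation":[0,0,-30],"delta_rot":[0,0,0]},
    {"hand":1,"translation":[0,0,0],"delta_rot":[0,0,0]},
    {"hand":1,"translation":[0,0,0],"delta_rot":[0,0,0]},
  ],
)

```text
clock: 26.25
tool_pos: [0.5795, -0.1081, 0.2511]
ee_rot: [[0.869, -0.495, -0.003], [-0.495, -0.869, 0.003], [-0.004, -0.001, -1.0]]
ft_force: [0.3, 0.2, -0.8]
opening: 0.0136
```

Run:
```python
from h import *
s=robot.state();R=np.array(s['ee_rot']);p=np.array(s['tool_pos'])
gob(.412,.362,.1,144,0)
for n in('top','side'):
    im,D=grab(n);P=cloud(n,D)
    hsv=cv2.cvtColor(im,cv2.COLOR_BGR2HSV);w=(hsv[...,1]>70)&(hsv[...,2]>60)&(hsv[...,0]<30)
    L=(P-p)@R
    m=w&(abs(L[...,0])<.03)&(abs(L[...,1])<.12)&(abs(L[...,2])<.04)
    q=L[m];print(n,len(q))
    for y in np.arange(-.1,.1,.02):
        k=q[(q[:,1]>=y)&(q[:,1]<y+.02)]
        if len(k)>3:print(round(y,3),len(k),(k.mean(0)*1000).round(1),(k.min(0)*1000).round(1),(k.max(0)*1000).round(1))
```

```text
t 26.25 p [ 0.5795 -0.1081  0.2511] tipnow [ 0.6107 -0.0534  0.2332] target [0.463 0.325 0.118] turn [-0.004  0.003 -1.46 ] shift cur [-315.2 -318.5  134.6] tgt [ 281.9 -348.9  133.1] f [ 0.3  0.2 -0.8] q [-0.28 -0.03  1.75  0.    1.43  0.24]
top 169
-0.08 79 [ -2.4 -70.4 -19.4] [-13.9 -79.1 -24.2] [ 14.3 -60.9 -11.4]
0.02 5 [ -0.2  39.  -18.2] [ -4.8  38.2 -20. ] [  5.1  39.9 -14.4]
0.04 54 [ -1.1  50.3 -17.8] [ -6.4  40.1 -23.1] [ 5.  59.8 -6.9]
0.06 31 [ -0.6  66.1 -15.3] [ -5.9  60.2 -21.5] [ 5.9 72.8 -9.7]
side 148
-0.08 11 [  3.5 -67.7 -17.8] [ -6.1 -75.7 -20.9] [ 11.3 -61.  -11.8]
-0.06 20 [  7.2 -53.6 -15.4] [  2.8 -60.  -22.1] [ 12.6 -45.3  -9.1]
-0.02 4 [ -5.2  -7.2 -18.5] [ -7.  -12.  -19.4] [ -4.1  -0.9 -17.9]
0.0 24 [  1.9  11.5 -19.9] [ -9.1   0.2 -37.8] [ 8.1 18.4 -8.7]
0.02 24 [  0.6  31.1 -16.2] [ -6.3  21.9 -21.6] [ 6.5 39.9 -9.5]
0.04 17 [  1.5  52.9 -15. ] [ -5.4  44.3 -18.7] [ 5.3 59.1 -9.1]
0.06 20 [  0.6  70.3 -12.8] [ -5.1  61.9 -18.9] [ 5.6 79.1 -4.5]
0.08 28 [ 0.5 87.4  1.2] [-3.1 80.  -9.6] [ 4.6 93.7 13. ]
```

Emit:
apply_moves(
  increments=[
    {"hand":1,"translation":[0,0,0],"delta_rot":[0,0,-0.146]},
    {"hand":1,"translation":[0,0,0],"delta_rot":[0,0,-0.146]},
    {"hand":1,"translation":[0,0,0],"delta_rot":[0,0,-0.146]},
    {"hand":1,"translation":[0,0,0],"delta_rot":[0,0,-0.146]},
    {"hand":1,"translation":[0,0,0],"delta_rot":[0,0,-0.146]},
    {"hand":1,"translation":[0,0,0],"delta_rot":[0,0,-0.146]},
    {"hand":1,"translation":[0,0,0],"delta_rot":[0,0,-0.146]},
    {"hand":1,"translation":[0,0,0],"delta_rot":[0,0,-0.146]},
  ],
)

```text
clock: 27.15
tool_pos: [0.5711, -0.1056, 0.228]
ee_rot: [[0.775, 0.631, -0.035], [0.632, -0.775, 0.012], [-0.02, -0.032, -0.999]]
ft_force: [-0.5, 0.4, -0.9]
opening: 0.0136
```

Emit:
apply_moves(
  increments=[
    {"hand":1,"translation":[0,0,0],"delta_rot":[0,0,-0.146]},
    {"hand":1,"translation":[0,0,0],"delta_rot":[0,0,-0.146]},
    {"hand":1,"translation":[20,-25,0],"delta_rot":[0,0,0]},
    {"hand":1,"translation":[26,-32,0],"delta_rot":[0,0,0]},
    {"hand":1,"translation":[26,-32,0],"delta_rot":[0,0,0]},
    {"hand":1,"translation":[26,-32,0],"delta_rot":[0,0,0]},
    {"hand":1,"translation":[26,-32,0],"delta_rot":[0,0,0]},
    {"hand":1,"translation":[26,-32,0],"delta_rot":[0,0,0]},
  ],
)

```text
clock: 27.95
tool_pos: [0.49, 0.1256, 0.2126]
ee_rot: [[0.56, 0.826, -0.068], [0.828, -0.56, 0.016], [-0.025, -0.066, -0.998]]
ft_force: [-0.7, -0.7, -1.5]
opening: 0.0129
```

Run:
```python
from h import *
gob(.412,.362,.1,144,0)
```

```text
t 27.95 p [0.49   0.1256 0.2126] tipnow [0.4367 0.1612 0.1987] target [0.463 0.325 0.118] turn [-0.065  0.026  0.033] shift cur [ 152.4 -127.7   99.4] tgt [ 145.4 -139.    94.6] f [-0.7 -0.7 -1.5] q [ 0.13 -0.16  1.93  0.03  1.43 -0.85]
```

Emit:
apply_moves(
  increments=[
    {"hand":1,"translation":[0,0,0],"delta_rot":[-0.065,0.026,0.033]},
    {"hand":1,"translation":[28,-28,0],"delta_rot":[0,0,0]},
    {"hand":1,"translation":[28,-28,0],"delta_rot":[0,0,0]},
    {"hand":1,"translation":[28,-28,0],"delta_rot":[0,0,0]},
    {"hand":1,"translation":[28,-28,10],"delta_rot":[0,0,0]},
    {"hand":1,"translation":[28,-28,20],"delta_rot":[0,0,0]},
    {"hand":1,"translation":[10,-5,20],"delta_rot":[0,0,0]},
    {"hand":1,"translation":[0,0,20],"delta_rot":[0,0,0]},
  ],
)

```text
clock: 28.75
tool_pos: [0.4485, 0.3425, 0.1246]
ee_rot: [[0.584, 0.812, -0.016], [0.812, -0.584, -0.005], [-0.014, -0.01, -1.0]]
ft_force: [-0.1, -1.2, -1.0]
opening: 0.0137
```

Run:
```python
from h import *
gob(.412,.362,.012,144,0)
```

```text
t 28.75 p [0.4485 0.3425 0.1246] tipnow [0.3971 0.3792 0.1072] target [0.463 0.325 0.03 ] turn [-0.01   0.014  0.005] shift cur [-4.5 22.9 94.5] tgt [-5.7 22.  94.6] f [-0.1 -1.2 -1. ] q [ 0.56  0.02  1.92  0.    1.22 -0.39]
```

Emit:
apply_moves(
  increments=[
    {"hand":1,"translation":[-3,11,0],"delta_rot":[-0.01,0.014,0.005]},
    {"hand":1,"translation":[-2,11,10],"delta_rot":[0,0,0]},
    {"hand":1,"translation":[0,0,20],"delta_rot":[0,0,0]},
    {"hand":1,"translation":[0,0,20],"delta_rot":[0,0,0]},
    {"hand":1,"translation":[0,0,20],"delta_rot":[0,0,0]},
    {"hand":1,"translation":[0,0,5],"delta_rot":[0,0,0]},
    {"hand":1,"translation":[0,0,0],"delta_rot":[0,0,0]},
    {"hand":1,"translation":[0,0,0],"delta_rot":[0,0,0]},
  ],
)

```text
clock: 29.55
tool_pos: [0.4639, 0.316, 0.0403]
ee_rot: [[0.593, 0.805, -0.006], [0.805, -0.593, -0.006], [-0.008, -0.001, -1.0]]
ft_force: [0.2, -0.4, -1.8]
opening: 0.0134
```

Run:
```python
from h import *
gob(.412,.362,.004,144,0)
```

```text
t 29.55 p [0.4639 0.316  0.0403] tipnow [0.4131 0.3532 0.0223] target [0.463 0.325 0.022] turn [-0.001  0.008 -0.006] shift cur [ 6.8 -6.1 18.2] tgt [ 6.7 -6.1 18.3] f [ 0.2 -0.4 -1.8] q [ 0.5   0.11  1.98 -0.    1.06 -0.43]
```

Emit:
apply_moves(
  increments=[
    {"hand":1,"translation":[6,-6,0],"delta_rot":[-0.001,0.008,-0.006]},
    {"hand":1,"translation":[0,0,6],"delta_rot":[0,0,0]},
    {"hand":1,"translation":[0,0,6],"delta_rot":[0,0,0]},
    {"hand":1,"translation":[0,0,3],"delta_rot":[0,0,0]},
    {"hand":1,"translation":[0,0,2],"delta_rot":[0,0,0]},
    {"hand":1,"translation":[0,0,1],"delta_rot":[0,0,0]},
    {"hand":1,"translation":[0,0,0],"delta_rot":[0,0,0]},
    {"hand":1,"translation":[0,0,0],"delta_rot":[0,0,0]},
  ],
)

```text
clock: 30.35
tool_pos: [0.4649, 0.3265, 0.0244]
ee_rot: [[0.587, 0.81, 0.005], [0.81, -0.587, 0.003], [0.006, 0.002, -1.0]]
ft_force: [0.4, 0.1, -0.6]
opening: 0.0136
```

Run:
```python
from h import *
gob(.412,.362,.004,144,0)
```

```text
t 30.35 p [0.4649 0.3265 0.0244] tipnow [0.414  0.3636 0.0062] target [0.463 0.325 0.022] turn [ 0.002 -0.006  0.001] shift cur [-2.4 -0.6  2.4] tgt [-2.4 -0.6  2.4] f [ 0.4  0.1 -0.6] q [ 0.52  0.14  1.98  0.    1.02 -0.43]
```

Emit:
apply_moves(
  increments=[
    {"hand":1,"translation":[0,0,1.5],"delta_rot":[0,-0.006,0]},
    {"hand":1,"translation":[0,0,1.5],"delta_rot":[0,0,0]},
    {"hand":1,"translation":[0,0,1],"delta_rot":[0,0,0]},
    {"hand":1,"translation":[0,0,1],"delta_rot":[0,0,0]},
    {"hand":1,"translation":[0,0,1],"delta_rot":[0,0,0]},
    {"hand":1,"translation":[0,0,1],"delta_rot":[0,0,0]},
    {"hand":1,"translation":[0,0,0],"delta_rot":[0,0,0]},
    {"hand":1,"translation":[0,0,0],"delta_rot":[0,0,0]},
  ],
)

```text
clock: 31.15
tool_pos: [0.4655, 0.3274, 0.0234]
ee_rot: [[0.589, 0.808, 0.001], [0.808, -0.589, -0.003], [-0.002, 0.003, -1.0]]
ft_force: [-2.2, -2.0, 1.5]
opening: 0.0137
```

Emit:
apply_moves(
  increments=[
    {"hand":0.55,"translation":[0,0,0],"delta_rot":[0,0,0]},
    {"hand":0.55,"translation":[0,0,0],"delta_rot":[0,0,0]},
    {"hand":0.55,"translation":[0,0,0],"delta_rot":[0,0,0]},
    {"hand":0.55,"translation":[0,0,-10],"delta_rot":[0,0,0]},
    {"hand":0.55,"translation":[0,0,-30],"delta_rot":[0,0,0]},
    {"hand":0.55,"translation":[0,0,-40],"delta_rot":[0,0,0]},
    {"hand":0.55,"translation":[0,0,-40],"delta_rot":[0,0,0]},
    {"hand":0.55,"translation":[0,0,-40],"delta_rot":[0,0,0]},
  ],
)

```text
clock: 31.95
tool_pos: [0.4614, 0.3254, 0.1814]
ee_rot: [[0.588, 0.809, -0.012], [0.809, -0.588, -0.01], [-0.015, -0.003, -1.0]]
ft_force: [0.6, 0.5, -0.1]
opening: 0.0429
```

Run:
```python
from h import *
print(onz('top',288.8,143.5,.085))
go(.59,.086,.15,54)
grab('top','t8.png')
```

```text
[0.58962771 0.07832705 0.085     ]
t 31.95 p [0.4614 0.3254 0.1814] rotvec [-0.003  0.015 -0.001] shift [-118.1  244.8   31.4] f [ 0.6  0.5 -0.1] open 0.0429 q [ 0.52 -0.03  1.87 -0.    1.32 -0.42]
```

Emit:
apply_moves(
  increments=[
    {"hand":1,"translation":[-12,26,0],"delta_rot":[-0.003,0.015,0]},
    {"hand":1,"translation":[-17,35,0],"delta_rot":[0,0,0]},
    {"hand":1,"translation":[-17,35,0],"delta_rot":[0,0,0]},
    {"hand":1,"translation":[-17,35,0],"delta_rot":[0,0,0]},
    {"hand":1,"translation":[-17,35,0],"delta_rot":[0,0,0]},
    {"hand":1,"translation":[-17,35,0],"delta_rot":[0,0,0]},
    {"hand":1,"translation":[-17,35,0],"delta_rot":[0,0,0]},
    {"hand":1,"translation":[-4,8,0],"delta_rot":[0,0,0]},
  ],
)

```text
clock: 32.8
tool_pos: [0.6017, 0.0841, 0.203]
ee_rot: [[0.582, 0.812, 0.032], [0.812, -0.583, 0.015], [0.031, 0.017, -0.999]]
ft_force: [-1.4, 0.4, -0.6]
opening: 0.0006
```

Run:
```python
from h import *
go(.588,.087,.1,54)
im,D=grab('top','t9.png');P=cloud('top',D)
hsv=cv2.cvtColor(im,cv2.COLOR_BGR2HSV);w=(hsv[...,1]>80)&(hsv[...,2]>90)&(hsv[...,0]<30)
q=P[160:225,170:240][w[160:225,170:240]];m=q[:,:2].mean(0);V=np.linalg.svd(q[:,:2]-m)[2];t=(q[:,:2]-m)@V[0]
print('brush',q.mean(0),V[0],t.min(),t.max(),m+V[0]*t.min(),m+V[0]*t.max())
for k in np.linspace(t.min(),t.max(),6)[:-1]:
    s=(t>=k)&(t<k+.035);print(s.sum(),q[s].mean(0).round(4))
cv2.imwrite('pics/c9.png',cv2.resize(im[100:260,160:320],(600,600),interpolation=cv2.INTER_CUBIC))
```

```text
t 32.8 p [0.6017 0.0841 0.203 ] rotvec [ 0.017 -0.031  0.006] shift [ -5.7 -12.8 103. ] f [-1.4  0.4 -0.6] open 0.0006 q [ 0.04  0.02  1.78  0.01  1.31 -0.91]
brush [0.4603152  0.32882144 0.04754859] [-0.68537862  0.72818689] -0.18279264333771608 0.08225038280464765 [0.58559737 0.19571423] [0.40394255 0.38871509]
3 [ 0.3756 -0.002   1.2248]
0 [nan nan nan]
73 [0.5099 0.2956 0.0385]
79 [0.4674 0.3269 0.0388]
110 [0.4208 0.36   0.0392]<stdin>:8: RuntimeWarning: Mean of empty slice.
  ret = um.true_divide(
```

View pics/c9.png

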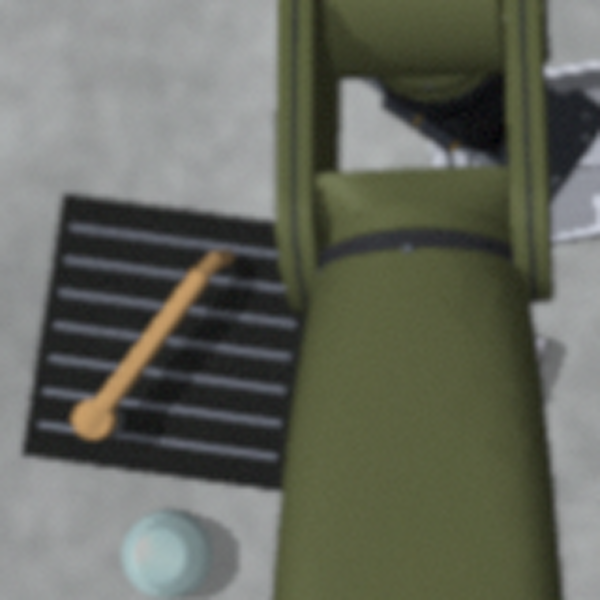

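The brush lies wholly on the mat and level (handle top about 0.039 m), with its head at crop (92,418) inside the mat edge. Next is the pedal.

Emit:
apply_moves(
  increments=[
    {"hand":1,"translation":[-5,-12,10],"delta_rot":[0.017,-0.031,0.006]},
    {"hand":1,"translation":[0,0,25],"delta_rot":[0,0,0]},
    {"hand":1,"translation":[0,0,25],"delta_rot":[0,0,0]},
    {"hand":1,"translation":[0,0,25],"delta_rot":[0,0,0]},
    {"hand":1,"translation":[0,0,10],"delta_rot":[0,0,0]},
    {"hand":1,"translation":[0,0,0],"delta_rot":[0,0,0]},
    {"hand":1,"translation":[0,0,0],"delta_rot":[0,0,0]},
    {"hand":1,"translation":[0,0,0],"delta_rot":[0,0,0]},
  ],
)

```text
clock: 33.65
tool_pos: [0.5823, 0.0967, 0.1048]
ee_rot: [[0.582, 0.813, -0.008], [0.813, -0.582, -0.001], [-0.006, -0.006, -1.0]]
ft_force: [-0.7, -0.2, -0.3]
opening: 0.0004
```

Run:
```python
from h import *
go(.588,.087,.04,54)
```

```text
t 33.65 p [0.5823 0.0967 0.1048] rotvec [-0.006  0.006  0.008] shift [-4.5 10.3 64.8] f [-0.7 -0.2 -0.3] open 0.0004 q [ 0.07  0.09  1.88 -0.    1.18 -0.88]
```

Emit:
apply_moves(
  increments=[
    {"hand":1,"translation":[-4,9,0],"delta_rot":[-0.006,0.006,0.008]},
    {"hand":1,"translation":[0,0,8],"delta_rot":[0,0,0]},
    {"hand":1,"translation":[0,0,8],"delta_rot":[0,0,0]},
    {"hand":1,"translation":[0,0,8],"delta_rot":[0,0,0]},
    {"hand":1,"translation":[0,0,8],"delta_rot":[0,0,0]},
    {"hand":1,"translation":[0,0,8],"delta_rot":[0,0,0]},
    {"hand":1,"translation":[0,0,8],"delta_rot":[0,0,0]},
    {"hand":1,"translation":[0,0,8],"delta_rot":[0,0,0]},
  ],
)

```text
clock: 34.45
tool_pos: [0.5923, 0.0887, 0.0509]
ee_rot: [[0.59, 0.807, 0.011], [0.807, -0.59, 0.004], [0.01, 0.007, -1.0]]
ft_force: [-0.6, 2.6, 2.3]
opening: 0.0004
```

Run:
```python
from h import *
go(.588,.087,.04,54)
```

```text
t 34.45 p [0.5923 0.0887 0.0509] rotvec [ 0.007 -0.01  -0.003] shift [-3.9 -2.5 10.9] f [-0.6  2.6  2.3] open 0.0004 q [ 0.06  0.16  1.9   0.    1.07 -0.88]
```

Emit:
apply_moves(
  increments=[
    {"hand":1,"translation":[0,0,5],"delta_rot":[0.007,-0.01,0]},
    {"hand":1,"translation":[0,0,5],"delta_rot":[0,0,0]},
    {"hand":1,"translation":[0,0,4],"delta_rot":[0,0,0]},
    {"hand":1,"translation":[0,0,4],"delta_rot":[0,0,0]},
    {"hand":1,"translation":[0,0,4],"delta_rot":[0,0,0]},
    {"hand":1,"translation":[0,0,4],"delta_rot":[0,0,0]},
    {"hand":1,"translation":[0,0,4],"delta_rot":[0,0,0]},
    {"hand":1,"translation":[0,0,4],"delta_rot":[0,0,0]},
  ],
)

```text
clock: 35.25
tool_pos: [0.5921, 0.089, 0.0391]
ee_rot: [[0.588, 0.809, -0.017], [0.809, -0.588, -0.004], [-0.013, -0.011, -1.0]]
ft_force: [-12.0, -0.1, 24.5]
opening: 0.0004
```

The pedal is at its stop (tip at 39 mm, 24 N). Next I retract and check everything.

Emit:
apply_moves(
  increments=[
    {"hand":1,"translation":[0,0,-5],"delta_rot":[0,0,0]},
    {"hand":1,"translation":[0,0,-25],"delta_rot":[0,0,0]},
    {"hand":1,"translation":[0,0,-40],"delta_rot":[0,0,0]},
    {"hand":1,"translation":[0,0,-40],"delta_rot":[0,0,0]},
    {"hand":1,"translation":[0,0,-40],"delta_rot":[0,0,0]},
    {"hand":1,"translation":[0,0,-40],"delta_rot":[0,0,0]},
    {"hand":1,"translation":[-32,23,0],"delta_rot":[0,0,0]},
    {"hand":1,"translation":[-32,23,0],"delta_rot":[0,0,0]},
  ],
)

```text
clock: 36.05
tool_pos: [0.5935, 0.0098, 0.2316]
ee_rot: [[0.581, 0.813, -0.024], [0.813, -0.582, -0.012], [-0.024, -0.012, -1.0]]
ft_force: [-0.0, -0.4, 0.4]
opening: 0.0006
```

Emit:
apply_moves(
  increments=[
    {"hand":1,"translation":[-32,23,0],"delta_rot":[0,0,0]},
    {"hand":1,"translation":[-32,23,0],"delta_rot":[0,0,0]},
    {"hand":1,"translation":[-32,23,0],"delta_rot":[0,0,0]},
    {"hand":1,"translation":[-32,23,0],"delta_rot":[0,0,0]},
    {"hand":1,"translation":[-32,23,0],"delta_rot":[0,0,0]},
    {"hand":1,"translation":[-32,23,0],"delta_rot":[0,0,0]},
    {"hand":1,"translation":[-32,23,0],"delta_rot":[0,0,0]},
    {"hand":1,"translation":[0,0,0],"delta_rot":[0,0,0]},
  ],
)

```text
clock: 36.85
tool_pos: [0.5909, -0.2839, 0.2296]
ee_rot: [[0.584, 0.811, -0.03], [0.811, -0.584, -0.019], [-0.033, -0.014, -0.999]]
ft_force: [0.7, 0.6, -0.1]
opening: 0.0003
```

Run:
```python
from h import *
z=np.load('top.npz');s=robot.state();print(s['clock'],s['tool_pos'].round(3),s['ft_force'].round(1))
im,D=grab('top','tf.png');P=cloud('top',D);im2,D2=grab('side','sf.png');P2=cloud('side',D2)
for PP,b in((P,(280,130,300,158)),):
    u0,v0,u1,v1=b;q=PP[v0:v1,u0:u1].reshape(-1,3);k=q[(q[:,2]>.025)&(q[:,2]<.1)&(q[:,0]<.625)];print('pedal top',len(k),k.mean(0),np.percentile(k[:,2],[10,50,90]))
q=P2.reshape(-1,3);k=q[(abs(q[:,0]-.588)<.02)&(abs(q[:,1]-.088)<.02)];print('pedal side',len(k),np.percentile(k[:,2],[10,50,90]))
for n,x,y,a,b in(('lid knob',.381,-.045,.022,.04),('tin',.436,-.344,.034,.05),('flash',.4533,-.2315,.12,.16),('mug',.3455,-.3887,.07,.1)):
  for PP in(P,P2):
    q=PP.reshape(-1,3);k=q[(abs(q[:,0]-x)<.06)&(abs(q[:,1]-y)<.06)&(q[:,2]>a)&(q[:,2]<b)];print(n,len(k),k.mean(0).round(4) if len(k) else '')
cv2.imwrite('pics/cf.png',np.hstack([cv2.resize(im[90:270,150:510],(480,240)),cv2.resize(im2[150:330,150:390],(320,240))]))
```

```text
36.85 [ 0.591 -0.284  0.23 ] [ 0.7  0.6 -0.1]
pedal top 386 [0.58988806 0.08200054 0.03884593] [0.03589968 0.03869343 0.04200303]
pedal side 82 [0.00958573 0.03704307 0.04023812]
lid knob 30 [ 0.3812 -0.0449  0.0309]
lid knob 20 [ 0.3771 -0.0505  0.0274]
tin 0 
tin 100 [ 0.4309 -0.3468  0.0378]
flash 0 
flash 118 [ 0.4493 -0.2438  0.1361]
mug 185 [ 0.3431 -0.4056  0.0836]
mug 394 [ 0.3415 -0.3906  0.081 ]
```

View pics/cf.png

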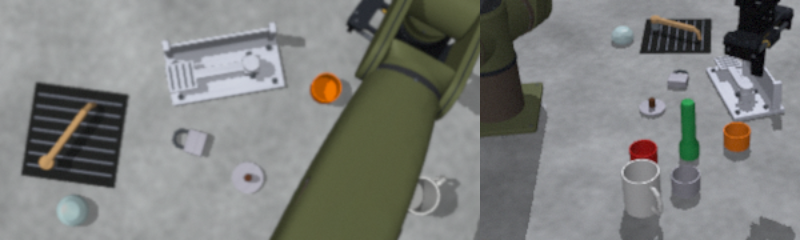

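The final view shows the brush on the mat, the lid flat with its knob up, the tin and bystanders in place, and the pedal at 38.8 mm, fully down.

```bash
python3 -c "
from station import workorder
print(workorder.hand_in())"
```

```text
the job is handed in; nothing more can be done
None
```

The job is done in the order asked and handed in at about 37 s of the 72 s allowed.

- **Lid:** it lies flat on the bench, knob up, at about (0.381, -0.045).
- **Dip:** the bristles went down to about 13 mm above the bench, roughly 27 mm below the tin's rim, without touching it. The tin measured the same position straight afterwards.
- **Greasing:** the bristles pressed on the boss with about 10 N. In the picture they sat perhaps 4–5 mm off the boss centre in +x, while the arm's own reading said within 1–2 mm; either way they were on the 34 mm boss.
- **Brush:** it lies level on the mat, bristles down, and wholly inside the edge.
- **Lever:** I pushed the pedal to its stop with about 24 N. It stayed down after I let go, with its top at 38.8 mm against about 39 mm expected.
- **Bystanders:** the mug, flashlight, padlock and paperweight look undisturbed. In the last top view the arm hid the tin and flashlight, so I checked those two only in the side view. They were within about 13 mm of their first top-view positions there, because that camera sees only their near faces.

No measured force came near the limits.

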